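# Load the rocking shaker

## Task

Turn the shaker's hand wheel until its red cradle, which is hidden down between the cheeks, comes to the top, and leave it there. Then lay the amber cell from its metal stand centred in the cradle, lying along the axle; the stand and the cradle leave different sides of it free, so put it down on the bench and take it again the other way, and never let it drop. Last, press the green key on the control box fully in, so that the latched red key pops up, and leave the bystanders where they are.

Things in the scene. Friction and masses are not known exactly. Their poses are not given: they have to be found in the camera images.
- rocker: Rocking shaker, fixed: white base 116 (x) x 200 (y) mm, 18 mm high; origin centre of underside, z up. Two upright white cheeks, 6 mm thick, 192 mm long in y, centred at x = -40 and +40 mm, tops at z = 123 mm, hide the lower half of the wheel that stands between them in the y-z plane; low end plates to z = 67 mm. A black line on the middle of each cheek's top marks the top position.
- axle (a point): Wheel centre, 118 mm above the rocker's origin; the axle runs along the rocker's x. The dark rim is a round tube 14 mm thick on a circle of 78 mm radius about this point; its upper half is open and can be pinched from above by fingers closing along the axle. Spokes 8 to 12 mm thick and a hub 32 mm across, 34 mm long, lie in the same plane.
- wheel (a joint): Wheel angle in rad, free both ways: 0 (or plus or minus 6.283) with the red cradle at the top. At angle A the cradle lies in direction (0, -sin A, cos A) from the axle in the rocker's frame: growing values carry the top towards the rocker's -y. Starts between 2.3 and 4.0, cradle down. Friction of 0.08 N m (1 N at the rim) holds it where it is left.
- cradle (a point): Centre of the cradle's floor, 66 mm from the axle; x along the axle, z outwards (up at the top). Red channel in a gap of the rim (18 degrees either side): floor 44 mm long in x, ends open; two 4 mm walls, 34 mm apart inside, 28 mm high, 2 mm higher than the cell, so the cell is laid in by a grip on its ends, which overhang 6 mm each. Dark lugs outside reach y = +-28.5 mm.
- cell: Sample cell, 60 g, to be loaded: an amber glass block with a round white cap at its +x end; 56 mm long in x (origin midway), 26 mm wide in y, 26 mm high; origin at the centre of its underside. Loose; starts lying in the stand.
- cell_mid (a point): Middle of the cell, 13 mm above its origin.
- stand: Aluminium parking stand, fixed; origin centre of underside. Foot plate 78 (x) x 46 (y) x 6 mm; on it a bar 20 mm wide in y, top at z = 21 mm, on which the cell lies along x. Two end walls, 30 mm wide, 5 mm thick, inner faces at x = +-30 mm, 51 mm high, stand 4 mm above the cell, so here it can be gripped only across its 26 mm width; both long sides are open.
- control_box: Grey control box of the shaker, fixed to the bench, 62 (x) x 124 (y) mm, top at z = 45 mm; origin at the centre of its underside. Three keys (red and green interlocked, and a white jog key that is not needed; in any order) stand in a row along its y axis, 36 mm apart, the middle one at the centre; each cap is 24 (x) x 20 (y) mm.
- red_key_top (a point): Centre of the top face of the red key: 59 mm above the bench when out, 51 mm when latched in. It starts latched in.
- green_key_top (a point): Centre of the top face of the green key, 59 mm above the bench when out; it starts out. Press straight down, 8 mm, about 3 N.
- white_key_top (a point): Centre of the top face of the white key, 59 mm above the bench; it springs back out by itself and is not needed.
- red_key (a joint): Travel of the red key in m: 0 out, 0.008 fully in. Interlocked: as the green key goes in, the red one comes out by the same amount; both stay where they are left.
- green_key (a joint): Travel of the green key in m: 0 out, 0.008 fully in.
- vacuum_pump: White and blue vacuum pump, fixed, at the left of the work: 304 (x) x 382 (y) mm over its overhanging white deck at z = 174 to 204 mm, higher parts on it; origin at the centre of its underside. Keep the gripper's body and the wrist clear of the deck.
- steel_tray: Steel tray, fixed to the bench, in which the shaker stands: 200 (x) x 300 (y) mm, origin at its centre on the bench, axes along the world's; thin walls 24 mm high all round. The strip of free bench in front of it is about 95 mm deep, to the bench's front edge.
- bottle: Bystander, loose: white bottle with a red cap, 56 mm across, 122 mm tall, origin at the centre of its underside.
- beaker: Bystander, loose: small glass beaker, 59 mm across, 71 mm tall, origin at the centre of its underside.
- vial: Bystander, loose: white vial with a black cap, 21 mm across, 57 mm tall, origin at the centre of its underside.
- timer: Bystander, loose: white and blue timer lying flat, 70 x 64 x 16 mm, origin at the centre of its underside.
- bung: Bystander, loose: cream rubber bung, 29 mm across, 26 mm high, origin at the centre of its underside.
- clip: Bystander, loose: green joint clip lying flat, 34 x 28 x 13 mm, origin at the centre of its underside.
Mind the look-alikes: they are no part of the job. What is shaped like the cell but pink is not meant.

How it is judged:
By the outcome, as a careful person would: the job done as asked, in the order asked, and still so for the second after the job is handed in, with the robot touching nothing.
It also fails if it takes over 72 s, if anything falls off the work surface, if the arm or the gripper's body presses on something with over 40 N, if the wrist force passes 120 N, or if a joint passes its speed limit or range.

## Robot

A 6-joint arm with a two-finger parallel gripper is mounted at the origin on a cart in front of the work surface, level with it; the furniture and walls round the work are solid. World frame = base frame: x ahead of the robot, y to its left, z up, the work surface at z = 0. Lengths are in m, angles in rad, forces in N, time in s.
With the tool pointing down it reaches from about 0.225 to 0.875 m from the base axis. Payload 3.4 kg.
Tool frame: the origin (TCP) lies at the very end of the fingers, on their centre line; the grasp point (between the pads) lies 19 mm behind it; x points along the fingers, y is the direction in which the jaws open and shut, and the axes are right-handed (so a half turn about x gives the same grasp; the last joint's range is limited). The gripper opens to 85 mm and grips with 20 to 120 N. Pads are 22 mm wide; open, the fingers measure 114 mm over their backs; the gripper's body (76 mm by 85 mm) begins 54 mm behind the grasp point. The pads swing forward as they close: fully open they stand 13 mm farther back than shut.
Start: joints at [-1.422, 0.276, 1.505, -0, 1.361, -0.121], TCP at [0.153, -0.554, 0.231] pointing down, gripper open.
Joint ranges: [-2.89, 2.89], [-0.75, 2.08], [0.22, 2.7], [-1.18, 4.32], [0.11, 2.71], [-2.7, 2.7]. Speed limits (rad/s): [2.57, 2.57, 3.14, 3.14, 3.14, 3.14].

## Interface

Orientations are given as a unit quaternion [w, x, y, z].
In Python, from rig import manip gives the robot as it stands. The module is installed in compiled form; this text tells all that it offers.
- The arm moves only by the tool play_rows, never from a script. Its argument "plan" is a list that holds one entry, the list of rows, each a list of 5 numbers: the closure, from 0 (fully open) to 1 (shut), then the shift along the tool's x, y, z in m, then the turn about the tool's x in degrees. A call has 1 to 12 rows; each row is the pose to reach, as a shift and turn from the pose measured when the call began, along the tool's axes at that moment; what a row does not reach only later rows make up. A row lasts 1/10 s, in which the tool goes at most 50 mm and 8.59 degrees, less where a joint would pass 70% of its speed; a pose out of reach is approached as far as the arm can. A call with a gripper value outside its range is refused whole. The fingers move at their own pace and stop on an object; "grip_force" is the grip in N (left out, the last holds). Time passes only in rows, so rows that repeat a pose let the fingers close. It gives the time, the measured TCP pose, the force and the opening at its end, in the units of the state.
- manip.get_state(): the state, without advancing time (a new reading comes with each control period).
- manip.get_image(name): name is "scene" or "top"; returns (picture, depth): 420x560x3 uint8, red, green, blue; 420x560 float32, m along the optical axis (not along the pixel's ray), 0 where there is no reading.
- manip.camera_params(name): a dict with "intrinsics" (3x3 intrinsics, pixels), "R" (3x3) and "t" (3): a world point X has camera coordinates R X + t. Camera axes: x right, y down, z forward; pixel columns grow to the right and rows downward; lengths in m; the calibration is good to about 2 mm. A picture is of the moment at which its call begins. camera_params takes no time and is no camera call.
- manip.sign_off(): hands the job in, once; it reports no verdict.
The state is a dict: "clock": time; "qpos": joint angles; "qd": joint speeds; "effort": joint torques, N m; "position": TCP position; "ee_rot": TCP orientation; "contact_force": force on the tool from outside, world axes, zero at the start; "moment": the same for the moment, N m; "width": finger opening in m.
Only numpy, scipy, OpenCV 4.12 (cv2) and the standard library are available. Lean on these libraries where they do the work, as an engineer would, in place of code of your own. Each camera call takes 0.05 s, during which the arm holds its last target.

## Working session

There is one attempt and no reset: what is moved stays moved. The work goes in short steps, Python scripts to look and compute and a tool call to move; the robot and the scene stay as the last step left them, time stands still between calls to the robot, and variables do not carry over. Pictures are saved under pics/ and viewed, and the job is handed in when it is done.

Besides the shell and the picture viewer there is one more tool, called after ">>>" as a command line: name --argument value ..., lists and objects as JSON in quotes. play_rows: Moves the arm, as the interface text tells. Its arguments: {"type":"object","properties":{"plan":{"type":"array","items":{"type":"array","items":{"type":"array","items":{"type":"number"}}}},"grip_force":{"type":"number"}},"required":["plan"]}

```bash
mkdir -p pics; ls; cat > h.py <<'E'
import numpy as np, cv2
from rig import manip
def snap(n,f):
    p,d=manip.get_image(n); cv2.imwrite(f'pics/{f}.png',p[:,:,::-1]); np.save(f'pics/{f}.npy',d); 
    c=manip.camera_params(n); np.savez(f'pics/{f}_cam.npz',K=c["intrinsics"],R=c["R"],t=c["t"]); return p,d
def cam(f):
    c=np.load(f'pics/{f}_cam.npz'); return c['K'],c['R'],c['t']
def w(f,u,v,d=None):
    K,R,t=cam(f); D=np.load(f'pics/{f}.npy')
    if d is None: d=np.median(D[int(v)-1:int(v)+2,int(u)-1:int(u)+2])
    X=np.linalg.inv(K)@np.array([u,v,1])*d
    return R.T@(X-t)
def atz(f,u,v,z):
    K,R,t=cam(f); r=R.T@np.linalg.inv(K)@np.array([u,v,1.]); o=-R.T@t
    return o+r*(z-o[2])/r[2]
def proj(f,X):
    K,R,t=cam(f); c=K@(R@np.array(X)+t); return c[:2]/c[2]
def crop(f,x0,y0,x1,y1,s,o):
    im=cv2.imread(f'pics/{f}.png')[y0:y1,x0:x1]; cv2.imwrite(f'pics/{o}.png',cv2.resize(im,None,fx=s,fy=s,interpolation=cv2.INTER_CUBIC))
E
python3 - <<'E'
from h import *
np.set_printoptions(precision=4,suppress=True)
snap('scene','s0'); snap('top','t0'); print(manip.get_state())
for n in('s0','t0'):
    K,R,t=cam(n);print(K,R,t,-R.T@t)
E
```

```text
pics
{'clock': 0.1, 'qpos': array([-1.422 ,  0.2766,  1.506 ,  0.    ,  1.3607, -0.121 ]), 'qd': array([-0.0017, -0.0006, -0.0012,  0.0007,  0.0016, -0.0018]), 'effort': array([  0.0013, -41.7699, -24.6405,  -0.0003,   0.0058,  -0.    ]), 'position': array([ 0.1532, -0.5537,  0.2305]), 'ee_rot': array([-0.0945, -0.7007, -0.0957,  0.7007]), 'contact_force': array([-0.1326,  0.3213, -0.6161]), 'moment': array([ 0.015 ,  0.0085, -0.0478]), 'width': 0.08543729969660156}
[[491.7435   0.     284.7111]
 [  0.     491.7435 216.6057]
 [  0.       0.       1.    ]] [[ 0.5507 -0.8347 -0.0057]
 [-0.5081 -0.3298 -0.7957]
 [ 0.6623  0.441  -0.6057]] [-0.3359  0.3535  0.9603] [-0.2714 -0.5873  0.861 ]
[[461.0729   0.     275.5089]
 [  0.     461.0729 205.5114]
 [  0.       0.       1.    ]] [[-0.0578 -0.9983 -0.0016]
 [-0.9775  0.0569 -0.203 ]
 [ 0.2028 -0.0101 -0.9792]] [-0.0351  0.5269  1.5096] [ 0.207  -0.0498  1.5851]
```

View pics/s0.png

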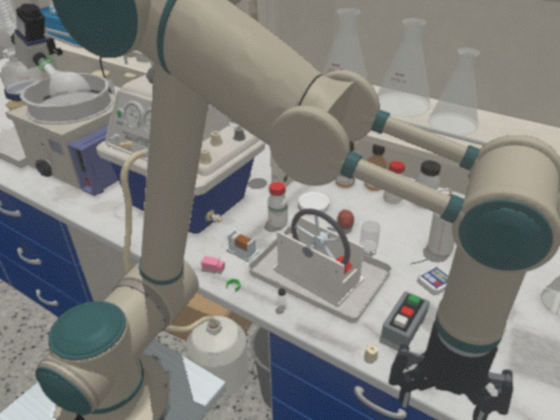

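View pics/t0.png

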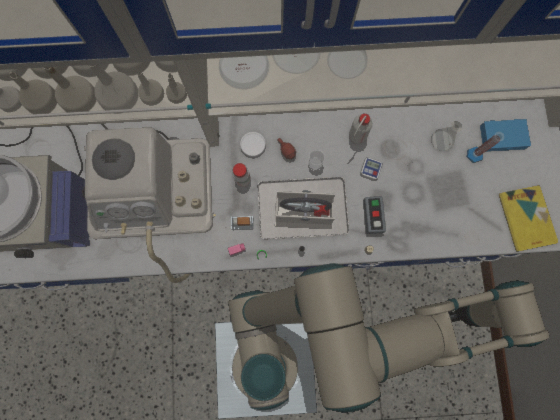

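```bash
python3 - <<'E'
from h import *
crop('s0',190,170,460,380,2.9,'s0a'); crop('t0',215,120,405,270,4,'t0a')
E
```

```text
(no output)
```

View pics/s0a.png

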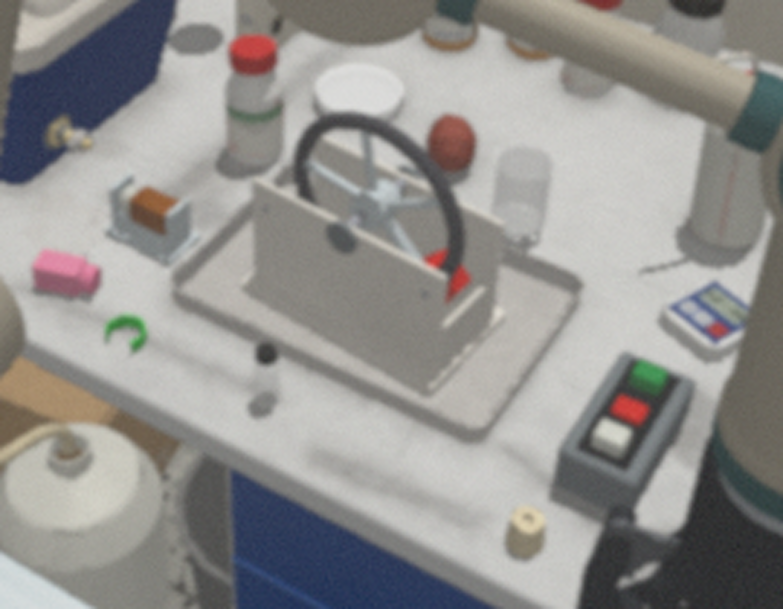

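View pics/t0a.png

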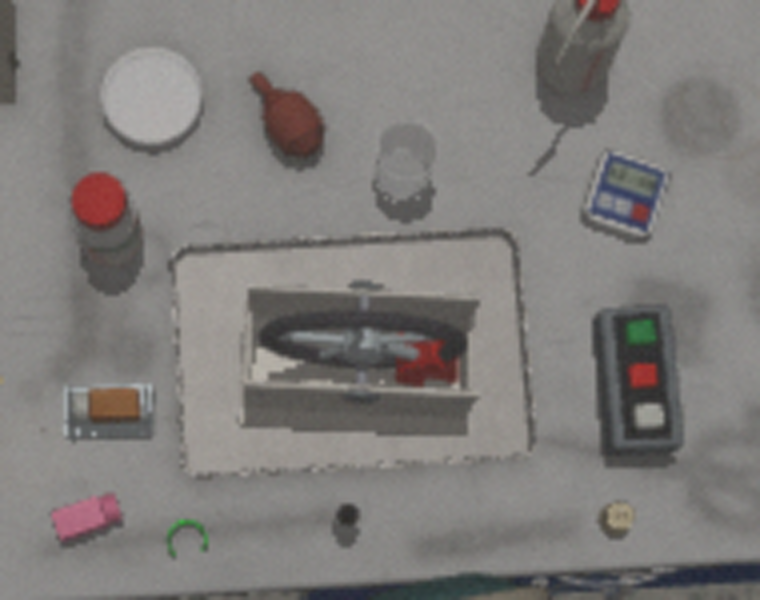

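```bash
python3 - <<'E'
from h import *
np.set_printoptions(precision=4,suppress=True)
def tp(x,y): return 215+x/4,120+y/4
def sp(x,y): return 190+x/2.9,170+y/2.9
for n,(x,y) in dict(bottle=(100,200),celltop=(115,403),cap=(80,402),pink=(85,518),clipish=(187,525),vial=(347,514),bung=(619,516),green=(641,331),red=(643,375),white=(649,414),timer=(625,195),beaker=(405,160),rimtop=(365,322),hub=(362,345),redcr=(425,360),trayL=(180,258),trayR=(510,235),trayFR=(530,452),trayFL=(183,472),cheekFl=(243,386),cheekFr=(476,398),cheekBl=(248,290),cheekBr=(477,300),bench=(440,560),bench2=(420,512)).items():
    u,v=tp(x,y); print('T',n,(u,v),w('t0',u,v))
for n,(x,y) in dict(celltop=(158,203),cap=(125,192),green=(650,374),red=(632,408),white=(612,436),vial=(266,352),bung=(528,518),rimtop=(345,118),redcr=(445,265),chF1=(257,182),chF2=(460,295), timer=(712,312),bottle=(253,50)).items():
    u,v=sp(x,y); print('S',n,(u,v),w('s0',u,v))
E
```

```text
T bottle (240.0, 170.0) [0.6362 0.045  0.1214]
T celltop (243.75, 220.75) [0.4795 0.0448 0.0452]
T cap (235.0, 220.5) [0.4821 0.0743 0.0451]
T pink (236.25, 249.5) [0.386  0.0759 0.0229]
T clipish (261.75, 251.25) [ 0.3771 -0.0097  0.0044]
T vial (301.75, 248.5) [ 0.3727 -0.1441  0.0577]
T bung (369.75, 249.0) [ 0.3615 -0.3766  0.0222]
T green (375.25, 202.75) [ 0.5135 -0.4036  0.0561]
T red (375.75, 213.75) [ 0.4772 -0.4036  0.0469]
T white (377.25, 223.5) [ 0.4418 -0.4026  0.0581]
T timer (371.25, 168.75) [ 0.6445 -0.4112  0.0164]
T beaker (316.25, 160.0) [ 0.6926 -0.2214  0.0013]
T rimtop (306.25, 200.5) [ 0.504  -0.1594  0.1999]
T hub (305.5, 206.25) [ 0.4998 -0.161   0.1323]
T redcr (321.25, 210.0) [ 0.4931 -0.2155  0.0875]
T trayL (260.0, 184.5) [ 0.6135 -0.0157  0.0032]
T trayR (342.5, 178.75) [ 0.6137 -0.3065  0.0177]
T trayFR (347.5, 233.0) [ 0.4209 -0.3066  0.0192]
T trayFL (260.75, 238.0) [ 0.4235 -0.0085  0.0003]
T cheekFl (275.75, 216.5) [ 0.4933 -0.0646  0.0148]
T cheekFr (334.0, 219.5) [ 0.4564 -0.2529  0.1024]
T cheekBl (277.0, 192.5) [ 0.5551 -0.0724  0.1128]
T cheek
[... 383 characters left out ...]
517241384) [ 0.4793 -0.4071  0.0501]
S white (401.0344827586207, 320.34482758620686) [ 0.4385 -0.4071  0.0584]
S vial (281.7241379310345, 291.37931034482756) [ 0.3726 -0.1489  0.0564]
S bung (372.0689655172414, 348.62068965517244) [ 0.3662 -0.3786  0.0224]
S rimtop (308.9655172413793, 210.68965517241378) [ 0.5072 -0.1352  0.1933]
S redcr (343.44827586206895, 261.37931034482756) [ 0.4951 -0.2373  0.0978]
S chF1 (278.62068965517244, 232.75862068965517) [ 0.4773 -0.071   0.1205]
S chF2 (348.62068965517244, 271.7241379310345) [ 0.5373 -0.2342  0.0299]
S timer (435.51724137931035, 277.58620689655174) [ 0.6496 -0.4145  0.0144]
S bottle (277.2413793103448, 187.24137931034483) [0.6344 0.0394 0.1222]
```

```bash
cat >> h.py <<'E'
def cloud(f):
    K,R,t=cam(f); D=np.load(f'pics/{f}.npy'); v,u=np.mgrid[:420,:560]
    X=np.stack([(u-K[0,2])/K[0,0]*D,(v-K[1,2])/K[1,1]*D,D],-1)
    P=(X-t)@R; P[D<=0]=np.nan
    return P, cv2.imread(f'pics/{f}.png')[:,:,::-1].astype(int)
def sel(P,lo,hi): return np.all((P>lo)&(P<hi),axis=-1)
E
python3 - <<'E'
from h import *
np.set_printoptions(precision=4,suppress=True)
from scipy.optimize import least_squares
for f in('s0','t0'):
    P,C=cloud(f); print(f)
    m=sel(P,[.45,-.28,.15],[.56,-.04,.215]); dark=C.sum(-1)<200
    q=P[m&dark]; print('rim',len(q),np.median(q,0),q[:,2].max())
    if len(q)>20:
        # y-z circle (outer-ish) & line x vs y
        s=least_squares(lambda p:np.hypot(q[:,1]-p[0],q[:,2]-p[1])-p[2],[-.16,.12,.08],loss='soft_l1',f_scale=.003).x
        l=np.polyfit(q[:,1]+.16,q[:,0],1); print('circ',s,'x=',l)
    m=sel(P,[.43,-.28,.117],[.58,-.05,.128]); q=P[m]
    a=q[q[:,0]<.49];b=q[q[:,0]>.51]
    for k in(a,b):
        if len(k)>5: print('cheek',len(k),np.polyfit(k[:,1]+.16,k[:,0],1),k.min(0),k.max(0))
    r=(C[...,0]>140)&(C[...,1]<70)&(C[...,2]<70)&sel(P,[.45,-.28,.03],[.55,-.1,.15]); q=P[r]; print('red',len(q),q.mean(0),q.min(0),q.max(0))
    am=(C[...,0]>C[...,2]+45)&sel(P,[.44,0,.035],[.52,.1,.06]); q=P[am];print('amber',len(q),q.mean(0),q.min(0),q.max(0))
    cl=sel(P,[.44,0,.040],[.52,.12,.05]); q=P[cl];print('cellz',len(q),q.mean(0),np.percentile(q,[2,98],axis=0)); 
    r=cv2.minAreaRect((q[:,:2]*1000).astype(np.float32)); print(r)
    for n,c in dict(green=(C[...,1]>C[...,0]+40),red=(C[...,0]>C[...,1]+60)).items():
        mm=c&sel(P,[.4,-.46,.035],[.55,-.36,.07]); q=P[mm]; print(n,len(q),q.mean(0),np.median(q,0))
    mm=sel(P,[.36,-.46,.048],[.58,-.36,.07]); q=P[mm]; print('keys',np.polyfit(q[:,0],q[:,1],1))
    mm=sel(P,[.36,-.46,.038],[.58,-.36,.0475]); q=P[mm]; print('box', cv2.minAreaRect((q[:,:2]*1000).astype(np.float32)))
    E=[sel(P,[.3,-.2,.04],[.4,-.12,.07]),sel(P,[.3,-.42,.018],[.4,-.33,.035]),sel(P,[.33,.03,.012],[.42,.11,.035]),sel(P,[.58,0,.1],[.7,.09,.13]), sel(P,[.45,.01,.049],[.51,.11,.056])]
    for n,e in zip(['vial','bung','pink','bottle','standwalls'],E):
        q=P[e]; print(n,len(q),np.median(q,0),np.percentile(q,[3,97],axis=0)) if len(q) else 0
E
```

```text
s0
rim 1 [ 0.5053 -0.1099  0.1747] 0.17471884082245784
cheek 303 [0.1115 0.4676] [ 0.4535 -0.2554  0.1171] [ 0.4899 -0.0664  0.1269]
cheek 269 [-0.0131  0.5395] [ 0.5102 -0.264   0.1171] [ 0.5596 -0.0795  0.128 ]
red 37 [ 0.5081 -0.2369  0.0803] [ 0.4964 -0.2475  0.0706] [ 0.518  -0.2173  0.1081]
amber 90 [0.4794 0.0439 0.0467] [0.4677 0.0257 0.0424] [0.4923 0.0626 0.0512]
cellz 202 [0.4795 0.0503 0.0458] [[0.4668 0.0166 0.0405]
 [0.495  0.0859 0.0494]]
((481.86468505859375, 52.017433166503906), (73.03392791748047, 30.769750595092773), 88.98888397216797)
green 73 [ 0.5118 -0.4059  0.0582] [ 0.5116 -0.4061  0.0584]
red 89 [ 0.4782 -0.4053  0.0498] [ 0.4778 -0.4057  0.0501]
keys [-0.0032 -0.4033]
box ((477.7171630859375, -404.6515808105469), (126.65595245361328, 62.68888473510742), 0.13687889277935028)
vial 72 [ 0.3718 -0.1483  0.0547] [[ 0.3659 -0.1545  0.0408]
 [ 0.3819 -0.1388  0.0591]]
bung 114 [ 0.3607 -0.3795  0.0251] [[ 0.3503 -0.3899  0.0196]
 [ 0.3732 -0.3685  0.0279]]
pink 231 [0.3861 0.0717 0.0239] [[0.3723 0.046  0.0131]
 [0.4037 0.0971 0.0283]]
bottle 218 [0.6326 0.04   0.
[... 727 characters left out ...]
7), 87.49127960205078)
green 29 [ 0.514  -0.4015  0.0575] [ 0.5139 -0.402   0.0573]
red 35 [ 0.4788 -0.4014  0.0489] [ 0.4798 -0.4013  0.0489]
keys [ 0.0207 -0.4097]
box ((477.74212646484375, -401.70440673828125), (123.439208984375, 62.23233413696289), 0.5500659942626953)
vial 25 [ 0.3741 -0.1428  0.0569] [[ 0.366  -0.1493  0.0421]
 [ 0.3823 -0.1351  0.0646]]
bung 41 [ 0.3619 -0.3757  0.0241] [[ 0.3514 -0.3864  0.0187]
 [ 0.3717 -0.365   0.03  ]]
pink 129 [0.3886 0.0763 0.0243] [[0.3744 0.0498 0.0163]
 [0.4042 0.101  0.0316]]
bottle 164 [0.6366 0.0475 0.1205] [[0.6174 0.0277 0.1054]
 [0.6581 0.0675 0.1273]]
standwalls 32 [0.4825 0.0432 0.0504] [[0.4663 0.0199 0.0493]
 [0.4927 0.0877 0.0544]]
```

```bash
cat >> h.py <<'E'
from scipy.spatial.transform import Rotation as Ro
YAW=-0.108
EX=np.array([np.cos(YAW),np.sin(YAW),0]); EY=np.array([-np.sin(YAW),np.cos(YAW),0])
CW=np.array([.505,-.162,.119])
def st():
    s=manip.get_state(); q=s['ee_rot']; R=Ro.from_quat([q[1],q[2],q[3],q[0]]).as_matrix(); return s,R
def rel(targets,jaw=None):
    """targets world TCP list; jaw = desired jaw axis yaw(deg, world). prints shifts mm in tool axes + turn"""
    s,R=st(); p=np.array(s['position'])
    cur=np.degrees(np.arctan2(R[1,1],R[0,1])); 
    turn=0
    if jaw is not None:
        turn=-((jaw-cur+90)%180-90)
    print('t',round(s['clock'],2),'pos',np.round(p,4),'jawyaw',round(cur,1),'toolx',np.round(R[:,0],3),'q6',round(s['qpos'][5],2),'w',round(s['width'],4),'F',np.round(s['contact_force'],1))
    for T in targets: print(np.round((R.T@(np.array(T)-p)),4), 'turn',round(turn,1))
def rim(th,up=0.):  # th deg, +toward +y ; TCP position for pinch
    a=np.radians(th); g=CW+EY*.078*np.sin(a)+np.array([0,0,.078*np.cos(a)]); g[2]+=-.019+up; return g
E
python3 - <<'E'
from h import *
a=rim(-55,.10); print(a)
rel([a,rim(-55)],np.degrees(YAW))
E
```

```text
[ 0.49811287 -0.22552159  0.24473896]
t 0.1 pos [ 0.1532 -0.5537  0.2305] jawyaw -74.5 toolx [-0.     0.002 -1.   ] q6 -0.12 w 0.0854 F [-0.1  0.3 -0.6]
[-0.0138 -0.2244 -0.4199] turn -68.4
[ 0.0862 -0.2243 -0.4199] turn -68.4
```

>>> play_rows --plan '[[[0,-0.03,-0.075,-0.14,-20],[0,-0.03,-0.15,-0.28,-40],[0,-0.03,-0.2244,-0.4199,-68.4],[0,-0.03,-0.2244,-0.4199,-68.4],[0,-0.03,-0.2244,-0.4199,-68.4],[0,-0.03,-0.2244,-0.4199,-68.4],[0,-0.03,-0.2244,-0.4199,-68.4],[0,-0.03,-0.2244,-0.4199,-68.4],[0,-0.03,-0.2244,-0.4199,-68.4],[0,-0.03,-0.2244,-0.4199,-68.4],[0,-0.03,-0.2244,-0.4199,-68.4],[0,-0.03,-0.2244,-0.4199,-68.4]]]' --grip_force 25

```text
clock: 1.3
position: [0.4979, -0.2251, 0.2604]
ee_rot: [-0.472, -0.526, -0.474, 0.526]
contact_force: [-0.9, 1.5, 0.1]
width: 0.0856
```

```bash
python3 - <<'E'
from h import *
snap('scene','s1'); snap('top','t1')
crop('s1',190,120,460,330,2.9,'s1a')
rel([rim(-55)],np.degrees(YAW))
E
```

```text
t 1.4 pos [ 0.4972 -0.2262  0.2606] jawyaw -6.2 toolx [-0.002  0.002 -1.   ] q6 -0.45 w 0.0852 F [-0.4  0.5 -0.1]
[ 0.1159  0.001  -0.0006] turn 0.0
```

View pics/s1a.png

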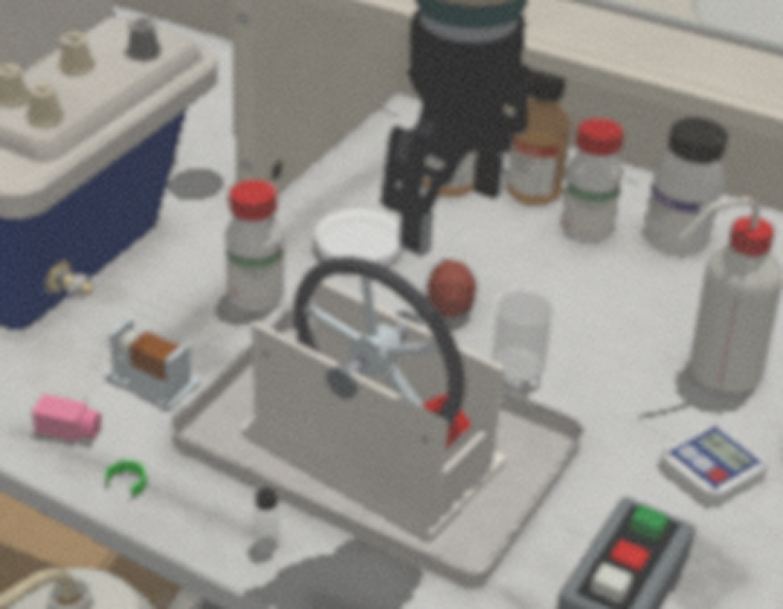

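View pics/t1.png

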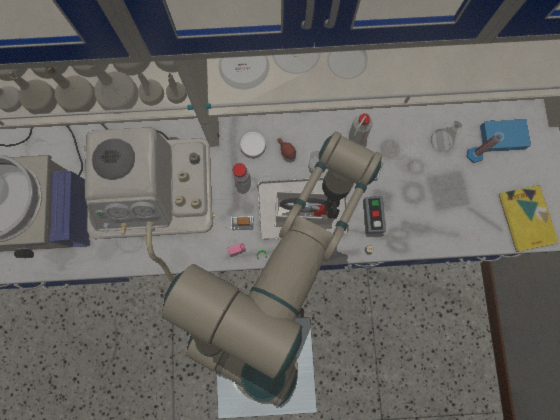

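Look-alikes, in the s1 scene picture: the amber cell lies in the metal stand at about (243,240), and this is the one I choose. The pink block at (213,265) is a decoy. The brown bottle and red bulb are not candidates. The red cradle shows low at about (343,263). The gripper hangs above the −y shoulder of the rim.

>>> play_rows --plan '[[[0,0.045,0.001,0,0],[0,0.09,0.001,0,0],[0,0.116,0.001,0,0],[0,0.116,0.001,0,0],[1,0.116,0.001,0,0],[1,0.116,0.001,0,0],[1,0.116,0.001,0,0],[1,0.116,0.001,0,0],[1,0.116,0.001,0,0],[1,0.116,0.001,0,0]]]' --grip_force 25

```text
clock: 2.4
position: [0.5013, -0.2267, 0.146]
ee_rot: [0.474, 0.528, 0.471, -0.525]
contact_force: [5.4, 0.6, 0.0]
width: 0.0129
```

```bash
python3 - <<'E'
from h import *
rel([rim(t) for t in range(-55,61,10)])
E
```

```text
t 2.4 pos [ 0.5013 -0.2267  0.146 ] jawyaw -6.2 toolx [ 0.006 -0.    -1.   ] q6 -0.45 w 0.0129 F [5.4 0.6 0. ]
[ 0.0012 -0.0033 -0.0008] turn 0
[-0.0092 -0.0032 -0.0096] turn 0
[-0.0179 -0.0032 -0.02  ] turn 0
[-0.0247 -0.0032 -0.0318] turn 0
[-0.0293 -0.0031 -0.0446] turn 0
[-0.0317 -0.0031 -0.0579] turn 0
[-0.0317 -0.0031 -0.0715] turn 0
[-0.0293 -0.0032 -0.0849] turn 0
[-0.0247 -0.0032 -0.0977] turn 0
[-0.0179 -0.0032 -0.1095] turn 0
[-0.0091 -0.0033 -0.1199] turn 0
[ 0.0013 -0.0034 -0.1286] turn 0
```

>>> play_rows --plan '[[[1,-0.01,0.001,-0.009,0],[1,-0.019,0.001,-0.019,0],[1,-0.026,0.001,-0.031,0],[1,-0.0305,0.001,-0.044,0],[1,-0.033,0.001,-0.057,0],[1,-0.033,0.001,-0.071,0],[1,-0.0305,0.001,-0.084,0],[1,-0.026,0.001,-0.097,0],[1,-0.019,0.001,-0.109,0],[1,-0.01,0.001,-0.119,0],[1,0,0.001,-0.128,0],[1,0,0.001,-0.128,0]]]'

```text
clock: 3.6
position: [0.5152, -0.0975, 0.146]
ee_rot: [0.473, 0.527, 0.472, -0.525]
contact_force: [-4.2, 0.0, 0.8]
width: 0.0133
```

```bash
python3 - <<'E'
from h import *
snap('scene','s2'); snap('top','t2')
crop('s2',190,120,460,330,2.9,'s2a');crop('t2',215,120,405,270,4,'t2a')
rel([rim(55),rim(55,.08)])
E
```

```text
t 3.7 pos [ 0.5152 -0.0977  0.1463] jawyaw -6.2 toolx [ 0.004  0.002 -1.   ] q6 -0.22 w 0.0131 F [-4.8  2.2  0.1]
[ 0.0016 -0.0032  0.0011] turn 0
[-0.0784 -0.0029  0.0009] turn 0
```

View pics/s2a.png

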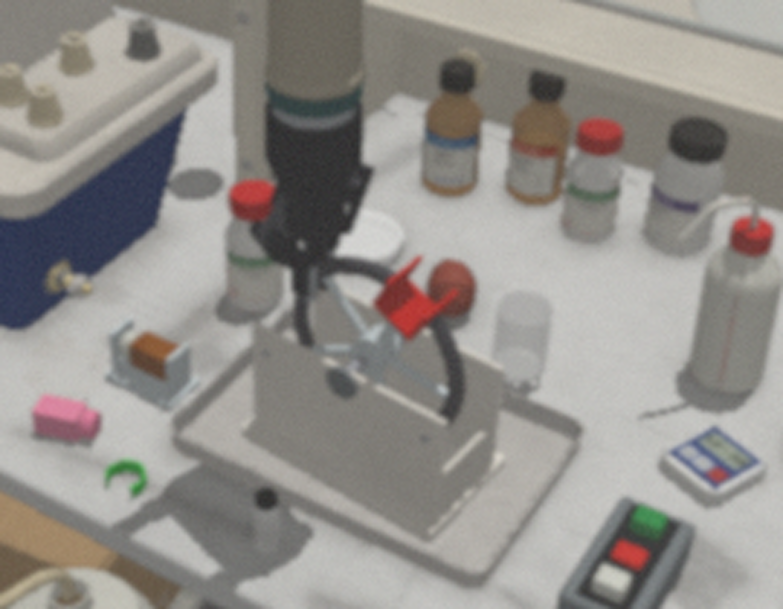

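View pics/t2a.png

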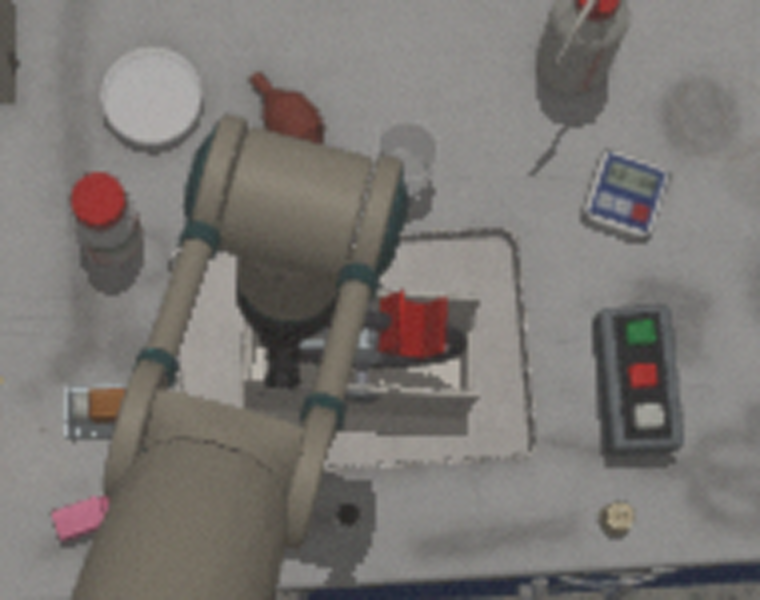

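```bash
cat >> h.py <<'E'
def wheelmodel(A,c):  # floor/wall profile pts in (e_y,z): A deg from top toward -y
    pass
def cradle(f):
    P,C=cloud(f)
    r=(C[...,0]>C[...,1]+60)&(C[...,0]>C[...,2]+60)&sel(P,[.42,-.28,.10],[.58,-.08,.23])
    return P[r]
def fit(f,ey0=CW):
    q=cradle(f); d=q-CW; a=d@EY; b=d[:,2]; x=d@EX
    # profile: floor segment (-17..17, 66), walls inner at +-17 and outer +-21, r 62..94
    segs=[((-.021,.066),(.021,.066)),((-.017,.066),(-.017,.094)),((.017,.066),(.017,.094)),((-.021,.064),(-.021,.094)),((.021,.064),(.021,.094)),((-.021,.094),(-.017,.094)),((.017,.094),(.021,.094))]
    from scipy.optimize import least_squares
    def dist(p,free=True):
        th=p[0]; c,s=np.cos(th),np.sin(th); A=a-p[1]; B=b-p[2]
        # th = angle of cradle from top toward +EY ; outward=(sin,cos)
        t=A*c-B*s; r=A*s+B*c
        D=[]
        for (t0,r0),(t1,r1) in segs:
            v=np.array([t1-t0,r1-r0]); L=v@v; k=np.clip(((t-t0)*v[0]+(r-r0)*v[1])/L,0,1)
            D.append(np.hypot(t-t0-k*v[0],r-r0-k*v[1]))
        return np.min(D,0)
    best=None
    for t0 in np.radians(np.arange(-60,61,8)):
        s=least_squares(lambda p:np.r_[dist([p[0],p[1],p[2]]),p[1]*1.0,p[2]*1.0],[t0,0,0],loss='soft_l1',f_scale=.002)
        if best is None or s.cost<best.cost: best=s
    print(f,len(q),'angle',np.degrees(best.x[0]).round(2),'dy,dz',best.x[1:].round(4),'rms',np.sqrt(np.mean(dist(best.x)**2)).round(4),'x range',np.percentile(x,[2,98]).round(4))
E
python3 - <<'E'
from h import *
fit('s2'); fit('t2')
E
```

```text
s2 289 angle -26.1 dy,dz [-0.001 -0.001] rms 0.0014 x range [-0.0187  0.0239]
t2 175 angle -29.39 dy,dz [0.0062 0.002 ] rms 0.0017 x range [-0.0187  0.0219]
```

```bash
sed -i 's/^CW=.*/CW=np.array([.508,-.1615,.119])/' h.py; python3 - <<'E'
from h import *
rel([rim(55,.08),rim(20,.06),rim(20)])
E
```

```text
t 3.7 pos [ 0.5152 -0.0977  0.1463] jawyaw -6.2 toolx [ 0.004  0.002 -1.   ] q6 -0.22 w 0.0131 F [-4.8  2.2  0.1]
[-0.0784 -0.      0.0001] turn 0
[-0.0871  0.      0.0373] turn 0
[-0.0271 -0.0002  0.0374] turn 0
```

>>> play_rows --plan '[[[0.3,0,0,0,0],[0.3,0,0,0,0],[0.3,0,0,0,0],[0.3,-0.04,0,0,0],[0.3,-0.087,0,0.015,0],[0.3,-0.087,0,0.037,0],[0.3,-0.087,0,0.037,0],[0.3,-0.06,0,0.037,0],[0.3,-0.027,0,0.037,0],[0.3,-0.027,0,0.037,0],[1,-0.027,0,0.037,0],[1,-0.027,0,0.037,0]]]'

```text
clock: 4.9
position: [0.5122, -0.1347, 0.1745]
ee_rot: [0.473, 0.528, 0.471, -0.524]
contact_force: [0.3, -0.5, 0.1]
width: 0.0315
```

>>> play_rows --plan '[[[1,0,0,0,0],[1,0,0,0,0],[1,0,0,0,0]]]'

```text
clock: 5.2
position: [0.5113, -0.1344, 0.1757]
ee_rot: [0.473, 0.528, 0.472, -0.524]
contact_force: [-6.0, 2.1, 5.7]
width: 0.013
```

```bash
python3 - <<'E'
from h import *
rel([rim(20+t) for t in (0,4,8,12,16,20,24,28)])
snap('scene','s3'); snap('top','t3')
fit('s3'); fit('t3')
E
```

```text
t 5.2 pos [ 0.5113 -0.1344  0.1757] jawyaw -6.2 toolx [ 0.005  0.002 -1.   ] q6 -0.28 w 0.013 F [-6.   2.1  5.7]
[ 0.0024 -0.0004  0.0006] turn 0
[ 0.0045 -0.0004 -0.0045] turn 0
[ 0.0069 -0.0004 -0.0093] turn 0
[ 0.0096 -0.0004 -0.014 ] turn 0
[ 0.0126 -0.0004 -0.0186] turn 0
[ 0.016  -0.0004 -0.0228] turn 0
[ 0.0197 -0.0005 -0.0269] turn 0
[ 0.0236 -0.0005 -0.0307] turn 0
s3 291 angle -25.91 dy,dz [-0.0024 -0.001 ] rms 0.0014 x range [-0.0218  0.0209]
t3 70 angle -25.18 dy,dz [ 0.0011 -0.0014] rms 0.0016 x range [-0.0202  0.0178]
```

>>> play_rows --plan '[[[1,0.002,0,-0.005,0],[1,0.0045,0,-0.01,0],[1,0.007,0,-0.0145,0],[1,0.01,0,-0.019,0],[1,0.0135,0,-0.0235,0],[1,0.017,0,-0.027,0],[1,0.02,0,-0.0302,0],[1,0.02,0,-0.0302,0],[1,0.02,0,-0.0302,0]]]'

```text
clock: 6.2
position: [0.5145, -0.104, 0.1555]
ee_rot: [0.473, 0.528, 0.472, -0.524]
contact_force: [-2.9, -1.2, 1.0]
width: 0.0128
```

```bash
python3 - <<'E'
from h import *
rel([rim(45)])
snap('scene','s4'); snap('top','t4')
fit('s4'); fit('t4')
crop('s4',270,190,390,290,6,'s4a');crop('t4',265,170,355,240,8,'t4a')
E
```

```text
t 6.2 pos [ 0.5145 -0.104   0.1555] jawyaw -6.2 toolx [ 0.005  0.002 -1.   ] q6 -0.23 w 0.0128 F [-2.9 -1.2  1. ]
[ 0.0004 -0.0003  0.0027] turn 0
s4 295 angle 0.15 dy,dz [-0.0028 -0.0012] rms 0.0011 x range [-0.0217  0.0187]
t4 74 angle -2.14 dy,dz [ 0.006  -0.0022] rms 0.0022 x range [-0.0213  0.0171]
```

View pics/s4a.png

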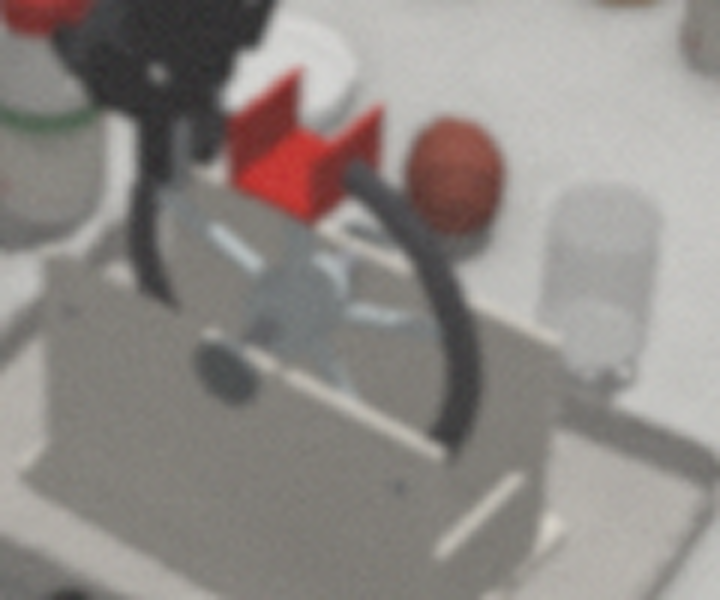

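View pics/t4a.png

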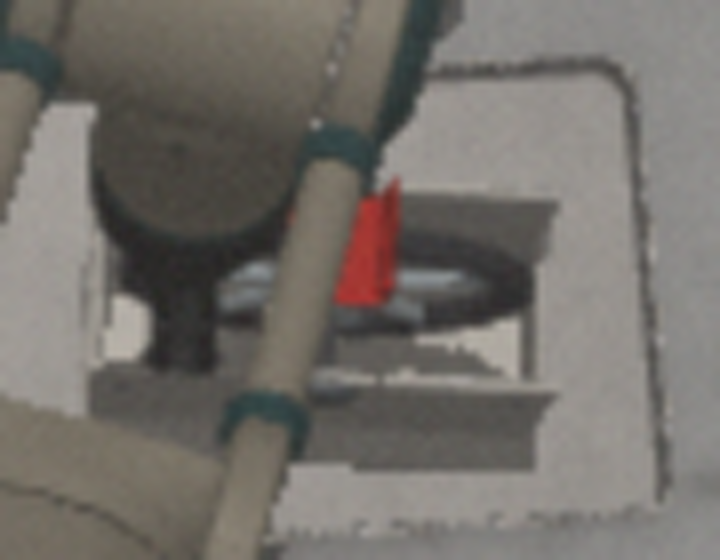

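```bash
python3 - <<'E'
from h import *
np.set_printoptions(precision=4,suppress=True)
for f in('s1','t1'):
    P,C=cloud(f)
    q=P[sel(P,[.3,.08,.15],[.9,.5,.4])]; print(f,len(q),'deck ymin',np.percentile(q[:,1],[0,.5,1,2,5])); k=q[q[:,1]<.2]; print(np.percentile(k,[1,99],axis=0))
# wrist around TCP in t2,s2 (TCP .5152,-.0977,.146)
for f in('t2','s2'):
    P,C=cloud(f); d=P-np.array([.5152,-.0977,.1463]); z=d[...,2]
    for a,b in((.05,.12),(.12,.16),(.16,.2),(.2,.24),(.24,.28),(.28,.32),(.32,.36),(.36,.42)):
        m=(z>a)&(z<b)&(abs(d[...,0])<.1)&(abs(d[...,1])<.13); q=d[m]
        if len(q): print(f,a,b,len(q),np.percentile(q,[1,99],axis=0)[:,:2].round(3).tolist())
rel([rim(45,.1),[.4808,.0525,.20],[.4808,.0525,.024]],-2)
E
```

```text
s1 20067 deck ymin [0.0802 0.0905 0.1013 0.1207 0.1238]
[[0.4283 0.0863 0.1526]
 [0.894  0.1986 0.3953]]
t1 19210 deck ymin [0.08   0.0866 0.0932 0.107  0.1298]
[[0.431  0.0822 0.1737]
 [0.8938 0.1991 0.3917]]
t2 0.05 0.12 169 [[-0.063, -0.119], [0.01, 0.019]]
t2 0.12 0.16 55 [[-0.039, -0.03], [-0.01, 0.037]]
t2 0.16 0.2 82 [[-0.038, -0.031], [-0.007, 0.037]]
t2 0.2 0.24 101 [[-0.037, -0.028], [0.005, 0.037]]
t2 0.24 0.28 79 [[-0.036, -0.024], [-0.01, 0.034]]
t2 0.28 0.32 45 [[-0.038, -0.018], [-0.018, 0.031]]
t2 0.32 0.36 51 [[-0.047, -0.04], [-0.003, 0.041]]
t2 0.36 0.42 1986 [[-0.093, -0.061], [0.04, 0.078]]
s2 0.05 0.12 906 [[-0.063, -0.091], [0.056, 0.015]]
s2 0.12 0.16 438 [[-0.039, -0.039], [0.01, 0.025]]
s2 0.16 0.2 574 [[-0.039, -0.039], [0.016, 0.028]]
s2 0.2 0.24 584 [[-0.038, -0.038], [0.011, 0.024]]
s2 0.24 0.28 594 [[-0.038, -0.037], [0.01, 0.021]]
s2 0.28 0.32 598 [[-0.038, -0.036], [0.01, 0.026]]
s2 0.32 0.36 927 [[-0.056, -0.068], [0.014, 0.059]]
s2 0.36 0.42 1951 [[-0.097, -0.068], [0.02, 0.056]]
t 6.3 pos [ 0.5145 -0.1041  0.1556] jawyaw -6.2 toolx [ 0.005  0.002 -1.   ] q6 -0.23 w 0.0129 F [-2.7 -0.9  1.8]
[-0.0996  0.0002  0.0023] turn -4.2
[-0.0442 -0.0502 -0.1522] turn -4.2
[ 0.1318 -0.051  -0.1517] turn -4.2
```

>>> play_rows --plan '[[[0.3,0,0,0,0],[0.3,0,0,0,0],[0.3,0,0,0,0],[0.3,-0.03,0,0,0],[0.2,-0.07,0,0,0],[0,-0.1,0,0,0],[0,-0.1,0,0,0],[0,-0.1,-0.025,-0.075,-2],[0,-0.1,-0.05,-0.152,-4.2],[0,-0.1,-0.05,-0.152,-4.2],[0,-0.1,-0.05,-0.152,-4.2],[0,-0.1,-0.05,-0.152,-4.2]]]'

```text
clock: 7.5
position: [0.4802, 0.0536, 0.2553]
ee_rot: [0.493, 0.509, 0.492, -0.506]
contact_force: [-0.2, -0.4, 0.4]
width: 0.0853
```

```bash
python3 - <<'E'
from h import *
rel([[.4808,.0525,.024]],-2)
snap('scene','s5'); snap('top','t5')
fit('s5'); fit('t5')
crop('s5',190,170,390,320,4,'s5a');crop('t5',215,150,355,250,5.5,'t5a')
E
```

```text
t 7.5 pos [0.4802 0.0536 0.2553] jawyaw -1.8 toolx [ 0.005  0.002 -1.   ] q6 -0.0 w 0.0853 F [-0.2 -0.4  0.4]
[ 0.2313 -0.0004  0.0017] turn 0.2
s5 267 angle -0.06 dy,dz [-0.0025 -0.0012] rms 0.0011 x range [-0.0223  0.0206]
t5 177 angle -1.69 dy,dz [ 0.0052 -0.0019] rms 0.0025 x range [-0.0214  0.0211]
```

View pics/s5a.png

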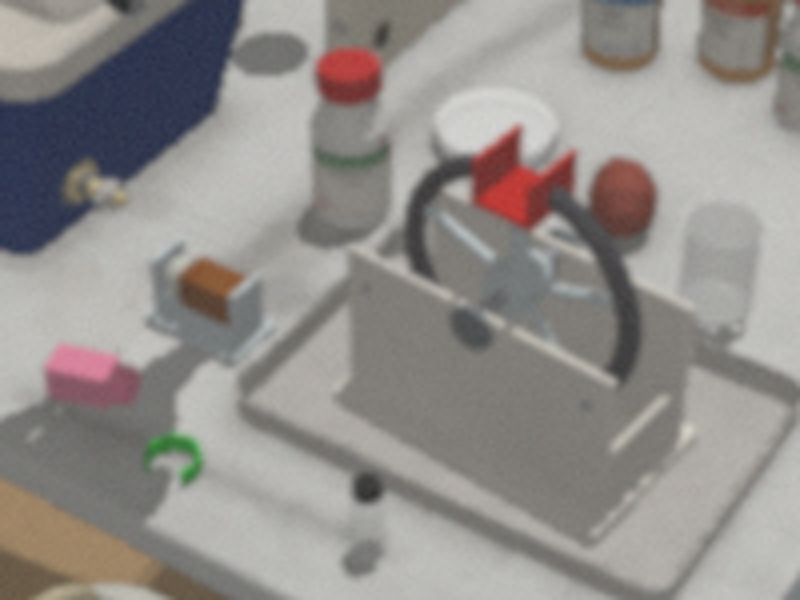

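View pics/t5a.png

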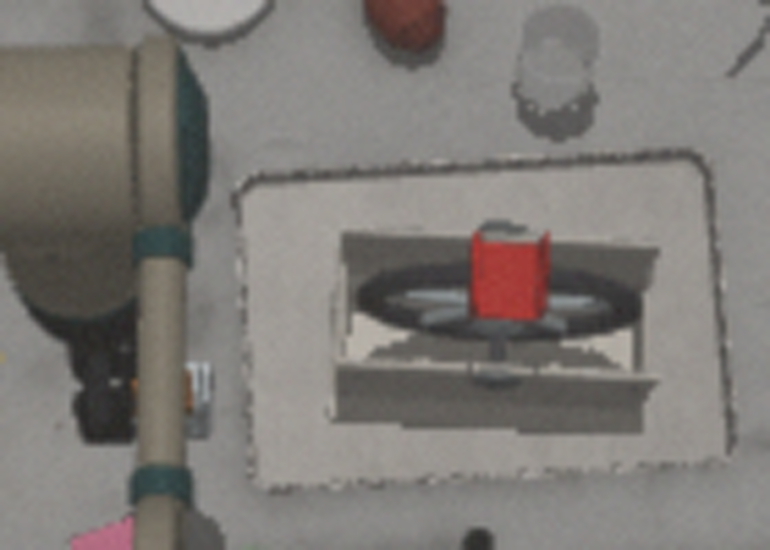

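```bash
python3 - <<'E'
from h import *
from scipy.optimize import least_squares
for f in('s5','t5'):
    P,C=cloud(f); d=P-CW
    m=(abs(d@EX)<.012)&(C.sum(-1)<270)&(C.max(-1)-C.min(-1)<30)&sel(P,[.4,-.3,.14],[.6,0,.21])
    a=(d@EY)[m]; b=d[...,2][m]
    s=least_squares(lambda p:np.hypot(a-p[0],b-p[1])-p[2],[0,0,.08],loss='soft_l1',f_scale=.002)
    q=cradle(f)-CW; A=q@EY;B=q[:,2]
    top=B>.08; L=A[top&(A<np.median(A))]; R=A[top&(A>np.median(A))]
    fl=abs(B-np.median(B[(abs(A-np.median(A))<.012)]))<.004
    k=fl&(abs(A-np.median(A))<.013)
    print(f,m.sum(),'rim c',s.x.round(4),'walltop',L.mean().round(4),R.mean().round(4),'floor z',B[k].mean().round(4),'slope deg',np.degrees(np.polyfit(A[k],B[k],1)[0]).round(2),'L z max',B[top].max().round(4))
    for nm,g in(('L',A<np.median(A)-.012),('R',A>np.median(A)+.012)):
        print(nm,np.percentile(A[g],[5,50,95]).round(4),np.percentile(B[g],[5,95]).round(4))
E
```

```text
s5 257 rim c [-0.0059  0.0039  0.0767] walltop -0.023 0.0148 floor z 0.065 slope deg 1.46 L z max 0.0947
L [-0.0246 -0.0229 -0.0123] [0.0648 0.0933]
R [0.0154 0.0157 0.0167] [0.0638 0.0893]
t5 165 rim c [-0.0005 -0.0002  0.0818] walltop -0.0187 0.0185 floor z 0.0642 slope deg -1.33 L z max 0.0988
L [-0.0191 -0.0172 -0.0136] [0.0604 0.0947]
R [0.0108 0.0141 0.0189] [0.0603 0.0939]
```

>>> play_rows --plan '[[[0,0.05,0,0.0015,0],[0,0.1,0,0.0015,0],[0,0.15,0,0.0015,0],[0,0.19,0,0.0015,0],[0,0.215,0,0.0015,0],[0,0.231,0,0.0015,0],[0,0.231,0,0.0015,0],[0.4,0.231,0,0.0015,0],[0.5,0.231,0,0.0015,0],[0.55,0.231,0,0.0015,0],[0.6,0.231,0,0.0015,0],[0.65,0.231,0,0.0015,0]]]' --grip_force 25

```text
clock: 8.8
position: [0.4825, 0.0502, 0.025]
ee_rot: [0.493, 0.51, 0.49, -0.507]
contact_force: [-0.1, -0.7, 0.1]
width: 0.0301
```

>>> play_rows --plan '[[[0.75,0,0,0,0],[0.85,0,0,0,0],[1,0,0,0,0],[1,0,0,0,0],[1,0,0,0,0],[1,0,0,0,0]]]'

```text
clock: 9.4
position: [0.4826, 0.0503, 0.0252]
ee_rot: [0.493, 0.51, 0.49, -0.507]
contact_force: [-0.3, 0.9, 3.0]
width: 0.0256
```

```bash
python3 - <<'E'
from h import *
rel([[.4808,.0525,.024]],-2)
snap('scene','s6'); crop('s6',190,190,310,290,6,'s6a')
E
```

```text
t 9.4 pos [0.4826 0.0503 0.0252] jawyaw -2.0 toolx [ 0.006  0.001 -1.   ] q6 -0.01 w 0.0256 F [-0.3  0.9  3. ]
[ 0.0012 -0.0018 -0.0021] turn 0.0
```

View pics/s6a.png

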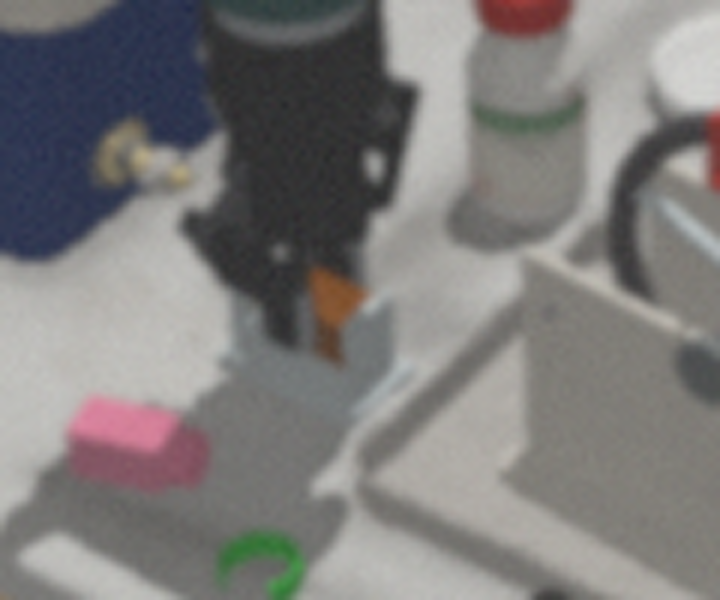

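```bash
python3 - <<'E'
from h import *
rel([[.4826,.0503,.16],[.39,.02,.16],[.368,-.26,.16],[.368,-.26,.003]],0)
E
```

```text
t 9.45 pos [0.4826 0.0503 0.0252] jawyaw -2.0 toolx [ 0.006  0.001 -1.   ] q6 -0.01 w 0.0253 F [-1.5  0.9  2.8]
[-0.1348  0.0009 -0.0002] turn -2.0
[-0.1355 -0.0906  0.0333] turn -2.0
[-0.136  -0.1031  0.3139] turn -2.0
[ 0.021  -0.1041  0.3141] turn -2.0
```

>>> play_rows --plan '[[[1,-0.012,0,0,0],[1,-0.03,0,0,0],[1,-0.055,0,0,0],[1,-0.08,0,0,0],[1,-0.11,0,0,0],[1,-0.135,0,0,0],[1,-0.135,0,0,0]]]'

```text
clock: 10.15
position: [0.4841, 0.05, 0.1632]
ee_rot: [0.495, 0.512, 0.488, -0.505]
contact_force: [1.0, 0.0, -0.5]
width: 0.0256
```

```bash
python3 - <<'E'
from h import *
snap('scene','s7'); snap('top','t7'); crop('s7',190,150,310,250,6,'s7a')
rel([[.4826,.0503,.16],[.39,.02,.16],[.368,-.26,.16],[.368,-.26,.003]],0)
E
```

```text
t 10.25 pos [0.4815 0.0501 0.1599] jawyaw -2.0 toolx [ 0.007  0.001 -1.   ] q6 -0.01 w 0.0257 F [-0.6  0.4 -0.9]
[-0.0001  0.0011 -0.0002] turn -2.0
[-0.0007 -0.0904  0.0332] turn -2.0
[-0.0012 -0.1028  0.3138] turn -2.0
[ 0.1558 -0.1039  0.314 ] turn -2.0
```

View pics/s7a.png

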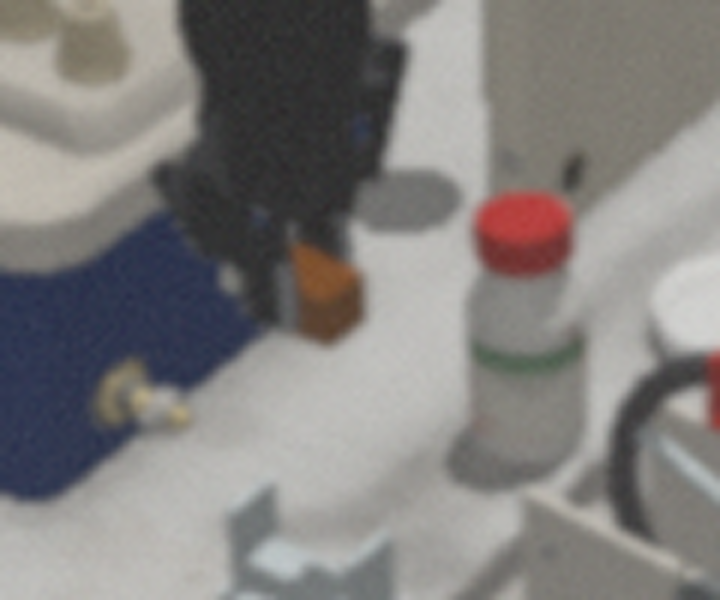

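>>> play_rows --plan '[[[1,0,-0.045,0.016,0],[1,0,-0.09,0.033,0],[1,0,-0.092,0.075,0],[1,0,-0.094,0.115,0],[1,0,-0.096,0.155,0],[1,0,-0.098,0.195,0],[1,0,-0.1,0.235,0],[1,0,-0.102,0.275,-1],[1,0,-0.103,0.3,-2],[1,0,-0.103,0.314,-2],[1,0,-0.103,0.314,-2],[1,0,-0.103,0.314,-2]]]'

```text
clock: 11.45
position: [0.3672, -0.2587, 0.1578]
ee_rot: [0.5, 0.502, 0.5, -0.498]
contact_force: [-0.0, -0.5, -0.1]
width: 0.0259
```

```bash
python3 - <<'E'
from h import *
snap('scene','s8'); snap('top','t8'); crop('s8',270,230,430,350,5,'s8a')
P,C=cloud('s8');d=P-st()[0]['position']
m=(C[...,0]>C[...,2]+45)&(C[...,0]<190)&sel(d,[-.05,-.05,-.02],[.05,.05,.05]); q=d[m]; print(len(q),q.min(0),q.max(0))
rel([[.368,-.26,.03],[.368,-.26,.006],[.368,-.26,.004]],0)
E
```

```text
103 [-0.01425757 -0.02799636  0.01429317] [ 0.01400753 -0.00271381  0.02428564]
t 11.55 pos [ 0.3675 -0.2584  0.1584] jawyaw 0.1 toolx [ 0.006  0.003 -1.   ] q6 -0.78 w 0.0257 F [ 0.5  0.5 -0.5]
[ 0.1284 -0.0002  0.0019] turn 0.1
[ 0.1524 -0.0004  0.002 ] turn 0.1
[ 0.1544 -0.0004  0.002 ] turn 0.1
```

View pics/s8a.png

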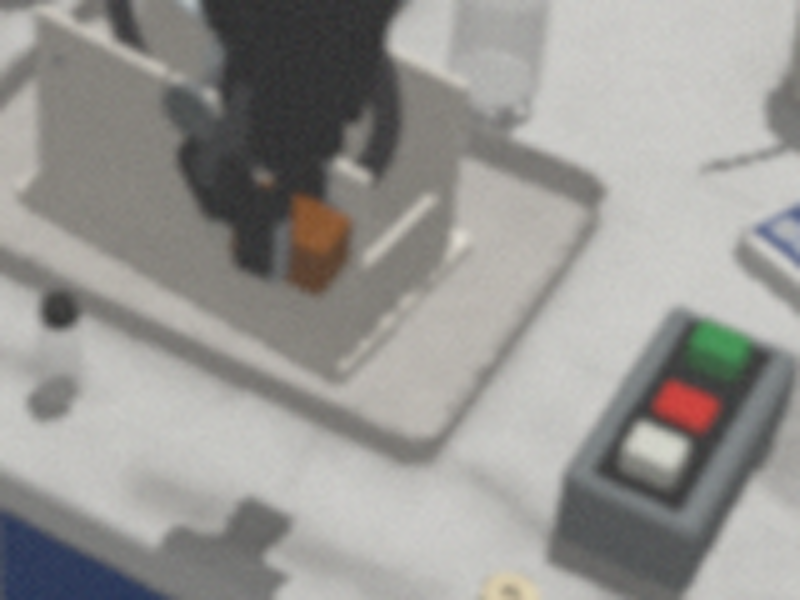

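>>> play_rows --plan '[[[1,0.05,0,0.002,0],[1,0.09,0,0.002,0],[1,0.12,0,0.002,0],[1,0.135,0,0.002,0],[1,0.145,0,0.002,0],[1,0.15,0,0.002,0],[1,0.1515,0,0.002,0],[1,0.1515,0,0.002,0]]]'

```text
clock: 12.35
position: [0.3689, -0.2602, 0.0074]
ee_rot: [0.502, 0.502, 0.499, -0.497]
contact_force: [-0.0, 0.6, -0.2]
width: 0.0255
```

>>> play_rows --plan '[[[1,0.001,0,0,0],[1,0.002,0,0,0],[1,0.003,0,0,0],[1,0.003,0,0,0]]]'

```text
clock: 12.75
position: [0.3689, -0.2603, 0.0045]
ee_rot: [0.502, 0.502, 0.499, -0.497]
contact_force: [-0.2, -0.2, -0.7]
width: 0.0253
```

>>> play_rows --plan '[[[1,0.001,0,0,0],[1,0.0015,0,0,0],[1,0.002,0,0,0],[1,0.002,0,0,0]]]'

```text
clock: 13.15
position: [0.369, -0.2603, 0.0041]
ee_rot: [0.502, 0.502, 0.499, -0.497]
contact_force: [-2.5, 2.7, 17.1]
width: 0.0255
```

>>> play_rows --plan '[[[1,-0.0002,0,0,0],[1,-0.0002,0,0,0],[0.48,-0.0002,0,0,0],[0.48,-0.0002,0,0,0],[0.48,-0.0002,0,0,0],[0.48,-0.02,0,0,0],[0.48,-0.06,0,0,0],[0.2,-0.1,0,0,0],[0,-0.1,0,0,0]]]'

```text
clock: 14.05
position: [0.3712, -0.2632, 0.1086]
ee_rot: [0.506, 0.502, 0.495, -0.497]
contact_force: [0.7, -0.5, 0.2]
width: 0.0715
```

```bash
python3 - <<'E'
from h import *
snap('scene','s9'); snap('top','t9'); crop('s9',270,230,430,350,5,'s9a'); crop('t9',270,200,410,280,5.5,'t9a')
for f in('s9','t9'):
    P,C=cloud(f)
    m=(C[...,0]>C[...,2]+45)&(C[...,0]<190)&sel(P,[.33,-.31,.015],[.42,-.2,.04]); q=P[m]; print(f,'amber',len(q),q.min(0),q.max(0))
    m=sel(P,[.33,-.31,.019],[.415,-.21,.036]); q=P[m]; print('cell',len(q),q.mean(0),np.percentile(q,[2,98],axis=0), cv2.minAreaRect((q[:,:2]*1000).astype(np.float32)))
rel([[.369,-.258,.006]],90)
E
```

```text
s9 amber 177 [ 0.35549772 -0.28765755  0.01735329] [ 0.38166501 -0.24753907  0.0292863 ]
cell 254 [ 0.36712876 -0.26213353  0.02482236] [[ 0.35556304 -0.28717767  0.01966351]
 [ 0.38060055 -0.23319641  0.02866489]] ((384.5999755859375, -259.796142578125), (55.75735855102539, 59.8652229309082), 89.91949462890625)
t9 amber 30 [ 0.35776697 -0.2610149   0.01998791] [ 0.37937333 -0.244113    0.03076598]
cell 55 [ 0.36729854 -0.24659969  0.02480826] [[ 0.35799342 -0.26463351  0.02011395]
 [ 0.37934797 -0.23110307  0.02979342]] ((368.98260498046875, -248.2238311767578), (34.8085823059082, 20.92719268798828), 86.6763916015625)
t 14.15 pos [ 0.3686 -0.2608  0.1048] jawyaw 0.1 toolx [ 0.009 -0.    -1.   ] q6 -0.78 w 0.0846 F [-0.9  0.7  0.5]
[ 0.0988 -0.0005 -0.0028] turn -89.9
```

View pics/s9a.png

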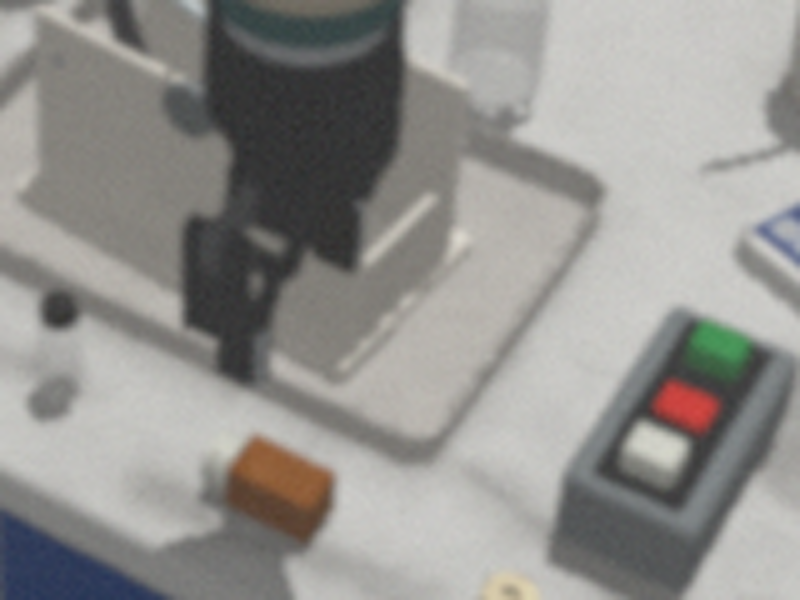

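View pics/t9a.png

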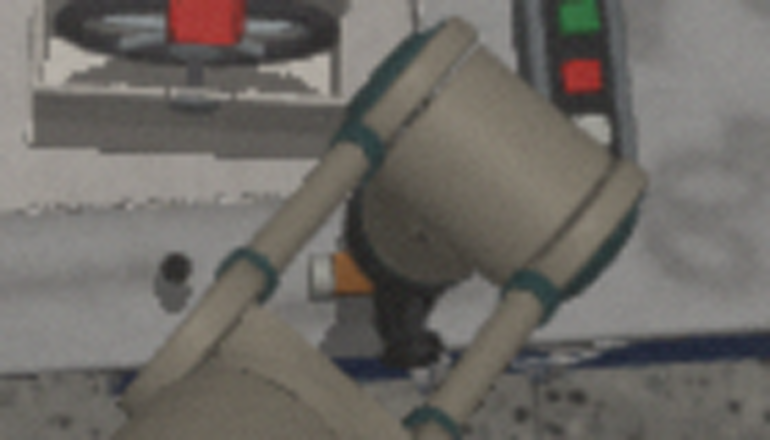

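>>> play_rows --plan '[[[0,0,0,0,8.5],[0,0,0,0,17],[0,0,0,0,25.5],[0,0,0,0,34],[0,0,0,0,42.5],[0,0,0,0,51],[0,0,0,0,59.5],[0,0,0,0,68],[0,0,0,0,76.5],[0,0,0,0,85],[0,0,0,0,90],[0,0,0,0,90]]]'

```text
clock: 15.35
position: [0.3676, -0.2598, 0.1031]
ee_rot: [-0.0, 0.709, 0.002, -0.705]
contact_force: [-0.3, -0.0, 0.6]
width: 0.0856
```

```bash
python3 - <<'E'
from h import *
rel([[.3695,-.2595,.03],[.3695,-.2595,.002]],90)
E
```

```text
t 15.35 pos [ 0.3676 -0.2598  0.1031] jawyaw -89.9 toolx [ 0.006  0.003 -1.   ] q6 0.79 w 0.0856 F [-0.3 -0.   0.6]
[ 0.0731 -0.0001 -0.0015] turn 0.1
[ 1.011e-01 -1.000e-04 -1.300e-03] turn 0.1
```

>>> play_rows --plan '[[[0,0.04,0,-0.0015,0],[0,0.075,0,-0.0015,0],[0,0.092,0,-0.0015,0],[0,0.1,0,-0.0015,0],[0,0.1005,0,-0.0015,0],[0.1,0.1005,0,-0.0015,0],[0.2,0.1005,0,-0.0015,0],[0.25,0.1005,0,-0.0015,0],[0.3,0.1005,0,-0.0015,0],[0.34,0.1005,0,-0.0015,0]]]'

```text
clock: 16.35
position: [0.3699, -0.2596, 0.003]
ee_rot: [0.0, 0.709, 0.002, -0.705]
contact_force: [1.2, 0.3, 0.1]
width: 0.0564
```

>>> play_rows --plan '[[[0.36,0,0,0,0],[0.4,0,0,0,0],[0.5,0,0,0,0],[0.6,0,0,0,0],[0.8,0,0,0,0],[1,0,0,0,0],[1,0,0,0,0]]]' --grip_force 25

```text
clock: 17.05
position: [0.3699, -0.2597, 0.0032]
ee_rot: [0.0, 0.709, 0.002, -0.705]
contact_force: [-0.3, -0.3, 5.4]
width: 0.0554
```

```bash
python3 - <<'E'
from h import *
rel([[.3695,-.2595,.2]],90)
snap('scene','s10'); crop('s10',270,230,430,350,5,'s10a')
E
```

```text
t 17.05 pos [ 0.3699 -0.2597  0.0032] jawyaw -89.9 toolx [ 0.007  0.002 -1.   ] q6 0.79 w 0.0554 F [-0.3 -0.3  5.4]
[-0.1968 -0.0006 -0.0009] turn 0.1
```

View pics/s10a.png

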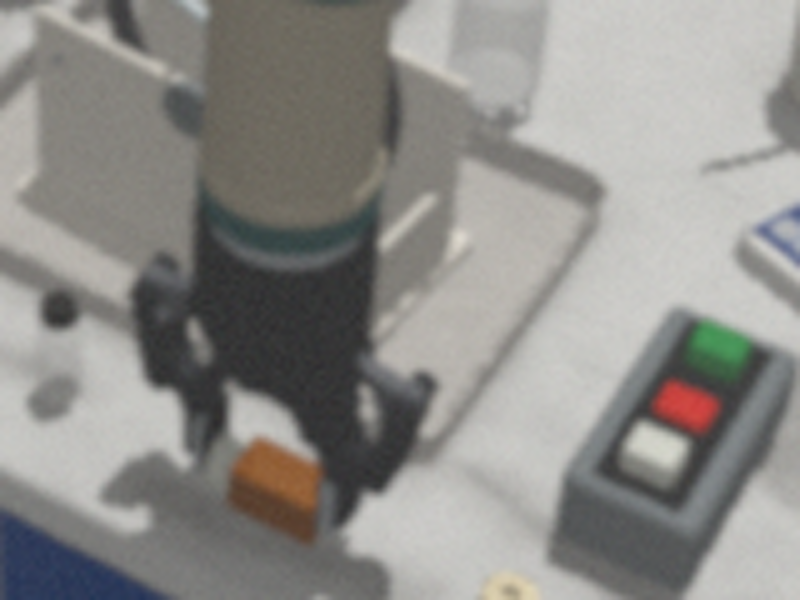

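>>> play_rows --plan '[[[1,-0.005,0,0,0],[1,-0.015,0,0,0],[1,-0.035,0,0,0],[1,-0.06,0,0,0],[1,-0.09,0,0,0],[1,-0.12,0,0,0],[1,-0.15,0,0,0],[1,-0.18,0,0,0],[1,-0.21,0,0,0],[1,-0.24,0,0,0],[1,-0.25,0,0,0],[1,-0.25,0,0,0]]]' --grip_force 32

```text
clock: 18.3
position: [0.3687, -0.2606, 0.2545]
ee_rot: [0.001, 0.71, 0.001, -0.704]
contact_force: [0.3, -0.1, -0.3]
width: 0.0554
```

```bash
python3 - <<'E'
from h import *
s=st()[0]; p=s['position']; print(s['width'])
t=[p[0],p[1],p[2]]
rel([[.508,-.1625,.253]],np.degrees(YAW))
E
```

```text
0.05542699687589941
t 18.3 pos [ 0.3687 -0.2606  0.2545] jawyaw -89.9 toolx [ 0.009 -0.    -1.   ] q6 0.79 w 0.0554 F [ 0.3 -0.1 -0.3]
[ 0.0027 -0.0978 -0.1395] turn -83.7
```

>>> play_rows --plan '[[[1,-0.005,-0.009,-0.013,-8],[1,-0.005,-0.018,-0.026,-16],[1,-0.005,-0.027,-0.039,-24],[1,-0.005,-0.036,-0.052,-32],[1,-0.005,-0.045,-0.065,-40],[1,-0.005,-0.054,-0.078,-48],[1,-0.005,-0.063,-0.091,-56],[1,-0.005,-0.072,-0.104,-64],[1,-0.005,-0.082,-0.117,-72],[1,-0.005,-0.09,-0.13,-79],[1,-0.005,-0.0978,-0.1395,-83.7],[1,-0.005,-0.0978,-0.1395,-83.7]]]'

```text
clock: 19.5
position: [0.5078, -0.1612, 0.2584]
ee_rot: [0.474, 0.528, 0.472, -0.524]
contact_force: [-0.1, -0.6, -0.3]
width: 0.0552
```

```bash
python3 - <<'E'
from h import *
np.set_printoptions(precision=4,suppress=True)
snap('scene','s11');snap('top','t11')
rel([[.508,-.1625,.253]],np.degrees(YAW))
p=np.array(st()[0]['position'])
for f in('s11','t11'):
    P,C=cloud(f); d=P-p
    m=(C[...,0]>C[...,2]+45)&(C[...,1]>50)&sel(d,[-.045,-.05,-.012],[.045,.05,.035]); q=d[m]; e=q@EX; g=q@EY
    if len(q): print(f,len(q),'EX',np.percentile(e,[1,99]),'EY',np.percentile(g,[1,99]),'z',np.percentile(q[:,2],[1,99]))
    # top face
    k=q[:,2]>.017
    if k.sum(): print('topface EY',np.percentile(g[k],[2,98]),'zmed',np.median(q[k,2]))
    q=cradle(f); q=q[q[:,2]<.218]; g=(q-CW)@EY; print('cradle',len(q),np.percentile(g,[2,98]),np.percentile((q-CW)@EX,[2,98])); fit(f)
crop('s11',270,150,390,250,6,'s11a'); crop('t11',265,160,355,230,8,'t11a')
E
```

```text
t 19.6 pos [ 0.5069 -0.1622  0.2591] jawyaw -6.2 toolx [ 0.006  0.001 -1.   ] q6 -0.33 w 0.0555 F [-0.2 -0.1 -0.6]
[0.0061 0.0011 0.0002] turn -0.0
s11 124 EX [-0.0149  0.0268] EY [-0.0143  0.0094] z [0.0161 0.0241]
topface EY [-0.0143  0.009 ] zmed 0.021845889007503727
cradle 263 [-0.0246  0.0162] [-0.0213  0.0177]
s11 263 angle -0.27 dy,dz [-0.0021 -0.0014] rms 0.0011 x range [-0.0213  0.0177]
cradle 29 [0.0109 0.0191] [-0.0218  0.0152]
t11 29 angle 23.92 dy,dz [-0.0002 -0.0036] rms 0.0024 x range [-0.0218  0.0152]
```

View pics/s11a.png

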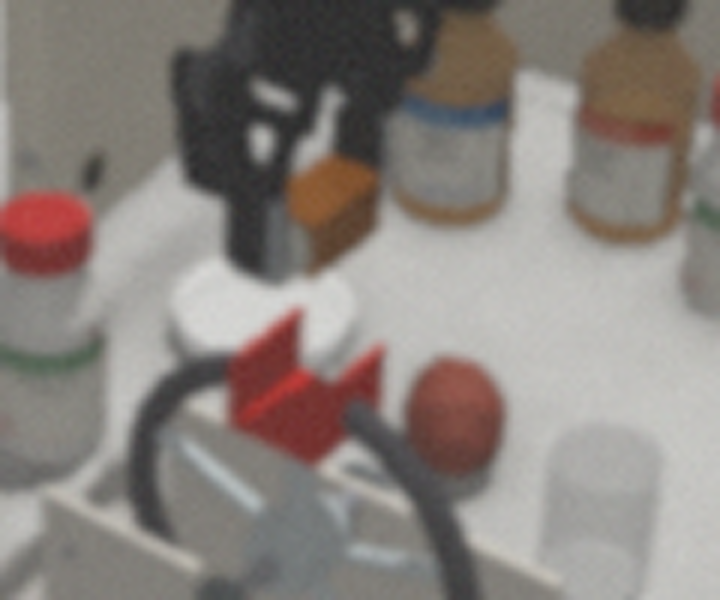

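View pics/t11a.png

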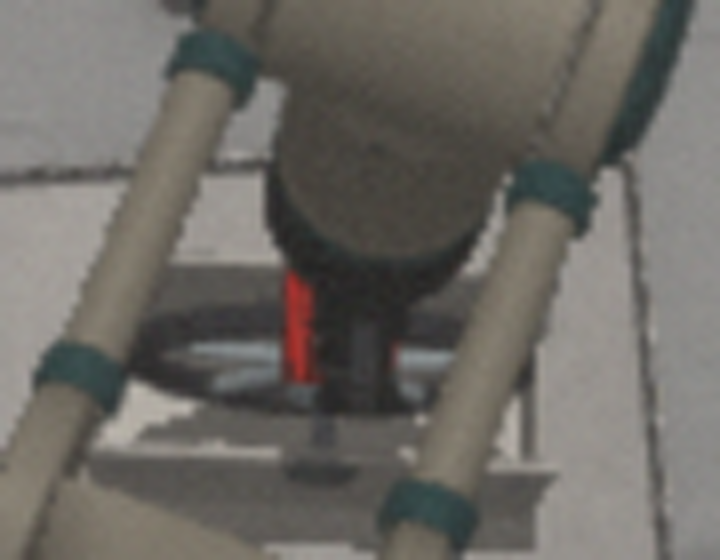

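>>> play_rows --plan '[[[1,0.012,0.001,0.0008,0],[1,0.024,0.001,0.0008,0],[1,0.033,0.001,0.0008,0],[1,0.039,0.001,0.0008,0],[1,0.039,0.001,0.0008,0],[1,0.039,0.001,0.0008,0]]]'

```text
clock: 20.2
position: [0.5081, -0.1632, 0.22]
ee_rot: [0.473, 0.528, 0.471, -0.525]
contact_force: [0.9, 0.9, 0.1]
width: 0.0551
```

```bash
python3 - <<'E'
from h import *
snap('scene','s12');snap('top','t12')
rel([[.508,-.1625,.187]],np.degrees(YAW))
crop('s12',290,180,370,240,10,'s12a'); crop('t12',265,160,355,230,8,'t12a')
E
```

```text
t 20.3 pos [ 0.5084 -0.1632  0.2206] jawyaw -6.2 toolx [ 0.007  0.    -1.   ] q6 -0.34 w 0.0553 F [-0.7 -0.4 -0.3]
[ 0.0335 -0.0007 -0.0007] turn -0.0
```

View pics/s12a.png

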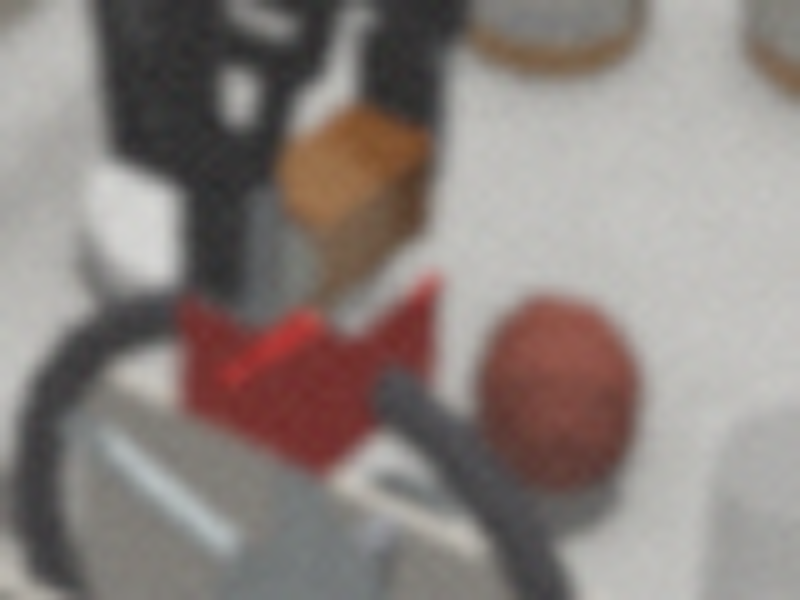

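View pics/t12a.png

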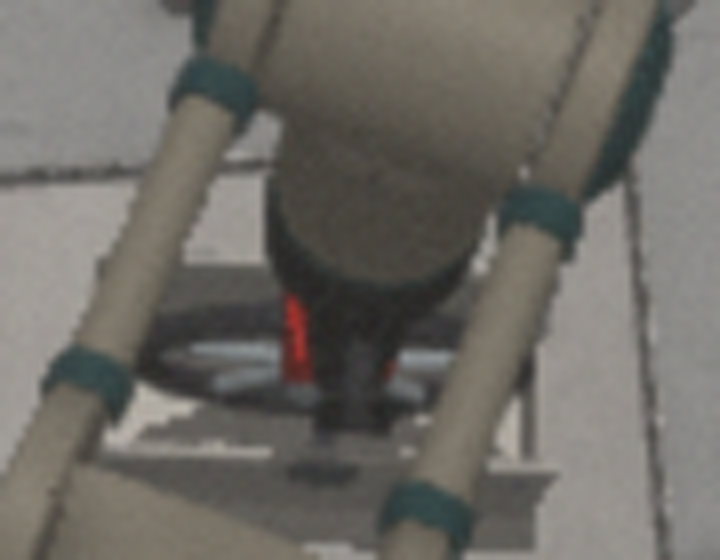

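```bash
python3 - <<'E'
from h import *
np.set_printoptions(precision=4,suppress=True)
def box(E0,n0,z,hx,hy): return [CW*[1,1,0]+EX*(E0+sx*hx)+EY*(n0+sy*hy)+[0,0,z] for sx,sy in((-1,-1),(-1,1),(1,1),(1,-1))]
im=cv2.imread('pics/s12.png')[180:240,290:370]; im=cv2.resize(im,None,fx=10,fy=10,interpolation=cv2.INTER_CUBIC)
def dr(f,pts,c):
    q=np.array([(proj(f,X)-[290,180]+.5)*10 for X in pts]); cv2.polylines(im,[q.astype(int).reshape(-1,1,2)],True,c,1)
p=np.array(st()[0]['position'])-CW; e0,n0=p@EX,p@EY; print(e0,n0)
for dn,c in((-.0025,(0,255,0)),(0,(255,0,0))):
    dr('s12',box(e0-.001,n0+dn,p[2]+CW[2]+.0228,.028,.013),c)
dn=-.004
for s in(-1,1):
    dr('s12',box(-.001,dn+s*.019,.2115,.022,.002),(255,255,0))
cv2.imwrite('pics/s12b.png',im)
E
```

```text
0.0005706495042835128 -0.0016825238732281504
```

View pics/s12b.png

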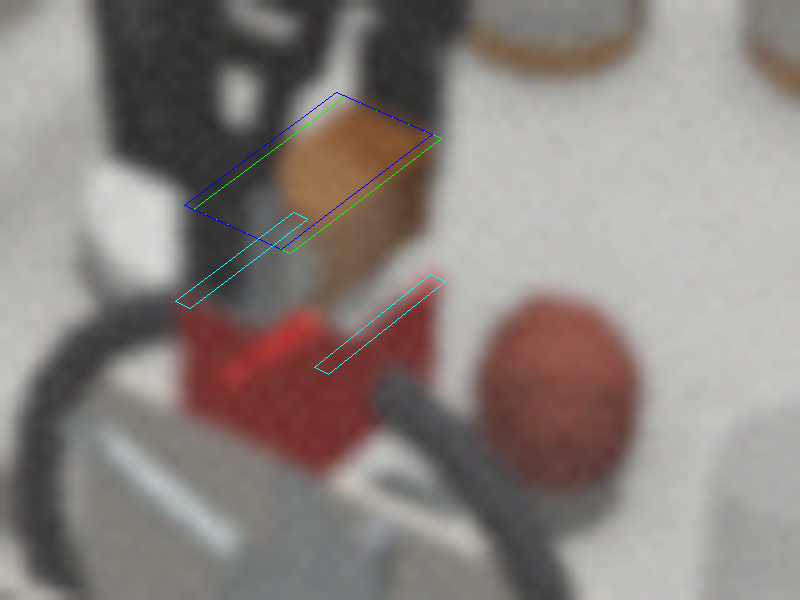

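```bash
python3 - <<'E'
from h import *
np.set_printoptions(precision=4,suppress=True)
for f,p in(('s11',[.5069,-.1622,.2591]),('s12',[.5084,-.1632,.2206])):
    P,C=cloud(f); d=P-np.array(p); e,n,z=d@EX,d@EY,d[...,2]
    m=(C[...,0]>C[...,2]+35)&(C[...,1]>50)&sel(d,[-.045,-.05,-.012],[.045,.05,.04])&(C[...,0]<200)
    for a in np.arange(-.018,.018,.004):
        k=m&(n>=a)&(n<a+.004)
        if k.sum(): print(f,round(a+.002,3),k.sum(),'z',np.percentile(z[k],[5,50,95]),'e',np.percentile(e[k],[2,98]))
crop('s11',305,165,345,205,15,'s11b')
E
```

```text
s11 -0.016 16 z [0.0041 0.0166 0.0212] e [-0.0135  0.0191]
s11 -0.012 71 z [0.0029 0.0151 0.0226] e [-0.0136  0.0241]
s11 -0.008 24 z [0.0204 0.0221 0.0236] e [-0.0145  0.0249]
s11 -0.004 20 z [0.0206 0.022  0.0238] e [-0.0127  0.0274]
s11 0.0 22 z [0.0206 0.0218 0.0234] e [-0.0092  0.0265]
s11 0.004 14 z [0.0212 0.0221 0.0227] e [-0.0039  0.0275]
s11 0.008 11 z [0.0207 0.0217 0.0229] e [0.0002 0.0255]
s11 0.012 3 z [0.0204 0.0215 0.0216] e [0.008  0.0227]
s12 -0.016 43 z [0.0058 0.0136 0.0223] e [-0.0124  0.0196]
s12 -0.012 50 z [0.0012 0.0192 0.0232] e [-0.0178  0.0256]
s12 -0.008 21 z [0.0193 0.022  0.0231] e [-0.0148  0.0237]
s12 -0.004 23 z [0.0199 0.0219 0.0244] e [-0.0137  0.0265]
s12 0.0 16 z [0.0206 0.0219 0.0239] e [-0.01    0.0278]
s12 0.004 17 z [0.0209 0.022  0.0234] e [-0.0037  0.0275]
s12 0.008 12 z [0.021  0.0222 0.0243] e [-0.0015  0.0245]
s12 0.016 3 z [-0.0118 -0.0101 -0.009 ] e [-0.0222 -0.0217]
```

View pics/s11b.png

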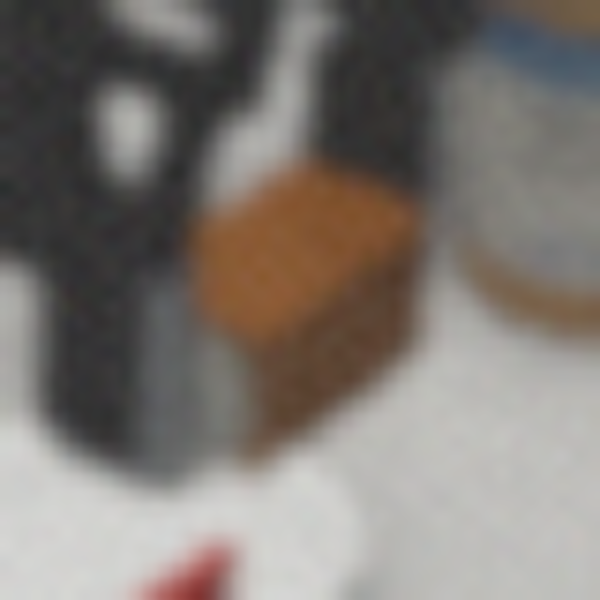

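>>> play_rows --plan '[[[1,0.002,-0.0005,0.0008,0],[1,0.007,-0.0005,0.0008,0],[1,0.012,-0.0005,0.0008,0],[1,0.017,-0.0005,0.0008,0],[1,0.022,-0.0005,0.0008,0],[1,0.026,-0.0005,0.0008,0],[1,0.03,-0.0005,0.0008,0],[1,0.03,-0.0005,0.0008,0]]]'

```text
clock: 21.1
position: [0.5077, -0.1638, 0.1898]
ee_rot: [0.473, 0.528, 0.471, -0.525]
contact_force: [-0.5, 0.3, -0.9]
width: 0.0551
```

```bash
python3 - <<'E'
from h import *
rel([[.508,-.1625,.187]],np.degrees(YAW))
snap('scene','s13'); fit('s13')
crop('s13',290,180,370,240,10,'s13a')
E
```

```text
t 21.1 pos [ 0.5077 -0.1638  0.1898] jawyaw -6.2 toolx [ 0.005  0.001 -1.   ] q6 -0.34 w 0.0551 F [-0.5  0.3 -0.9]
[ 0.0028  0.0002 -0.0013] turn -0.0
s13 74 angle -2.84 dy,dz [-0.002  -0.0003] rms 0.0012 x range [-0.0219  0.0164]
```

View pics/s13a.png

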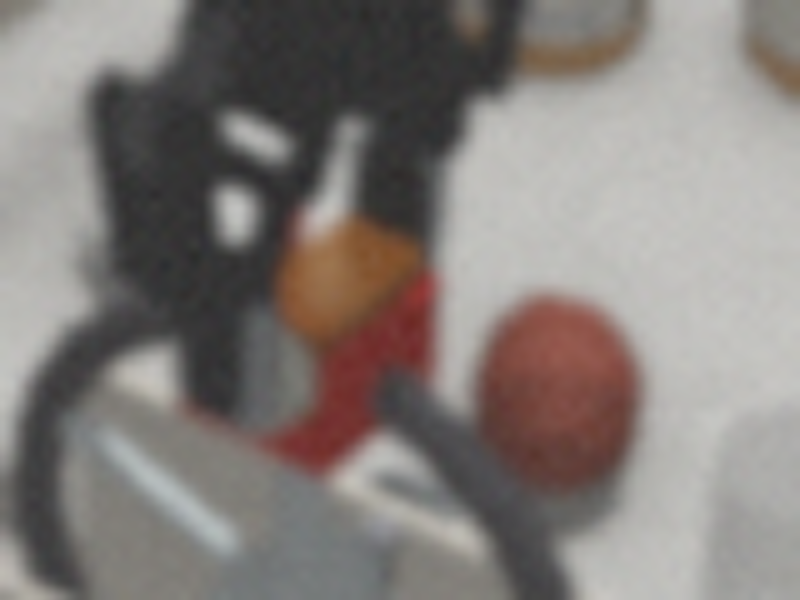

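Inside the walls, no side force. Settle the last millimetres.

>>> play_rows --plan '[[[1,0.001,0,0,0],[1,0.0018,0,0,0],[1,0.0018,0,0,0],[1,0.0018,0,0,0]]]'

```text
clock: 21.55
position: [0.5079, -0.1639, 0.1885]
ee_rot: [0.473, 0.528, 0.471, -0.525]
contact_force: [0.6, 0.4, -1.0]
width: 0.0556
```

>>> play_rows --plan '[[[1,0.0007,0,0,0],[1,0.0014,0,0,0],[1,0.0014,0,0,0],[1,0.0014,0,0,0]]]'

```text
clock: 21.95
position: [0.508, -0.164, 0.1874]
ee_rot: [0.474, 0.528, 0.471, -0.525]
contact_force: [0.7, 0.1, 1.7]
width: 0.0553
```

>>> play_rows --plan '[[[1,0.0007,0,0,0],[1,0.001,0,0,0],[1,0.001,0,0,0]]]'

```text
clock: 22.25
position: [0.508, -0.164, 0.1873]
ee_rot: [0.474, 0.528, 0.47, -0.525]
contact_force: [-1.6, 1.0, 6.4]
width: 0.0553
```

>>> play_rows --plan '[[[1,0,0,0,0],[0.3,0,0,0,0],[0.22,0,0,0,0],[0.15,0,0,0,0],[0.1,0,0,0,0],[0.1,-0.005,0,0,0],[0.1,-0.02,0,0,0],[0.1,-0.05,0,0,0],[0.1,-0.09,0,0,0],[0.1,-0.1,0,0,0]]]'

```text
clock: 23.25
position: [0.5093, -0.1649, 0.2921]
ee_rot: [0.477, 0.529, 0.468, -0.523]
contact_force: [-0.1, 0.3, 0.7]
width: 0.0771
```

```bash
python3 - <<'E'
from h import *
rel([[.513,-.404,.287],[.513,-.404,.09]],None)
snap('scene','s14'); fit('s14')
crop('s14',290,180,370,240,10,'s14a')
E
```

```text
t 23.25 pos [ 0.5093 -0.1649  0.2921] jawyaw -6.2 toolx [ 0.015 -0.004 -1.   ] q6 -0.34 w 0.0771 F [-0.1  0.3  0.7]
[0.0061 0.0295 0.2373] turn 0
[0.2031 0.0265 0.2368] turn 0
s14 96 angle -1.13 dy,dz [-0.001  -0.0002] rms 0.0009 x range [-0.0211  0.0149]
```

View pics/s14a.png

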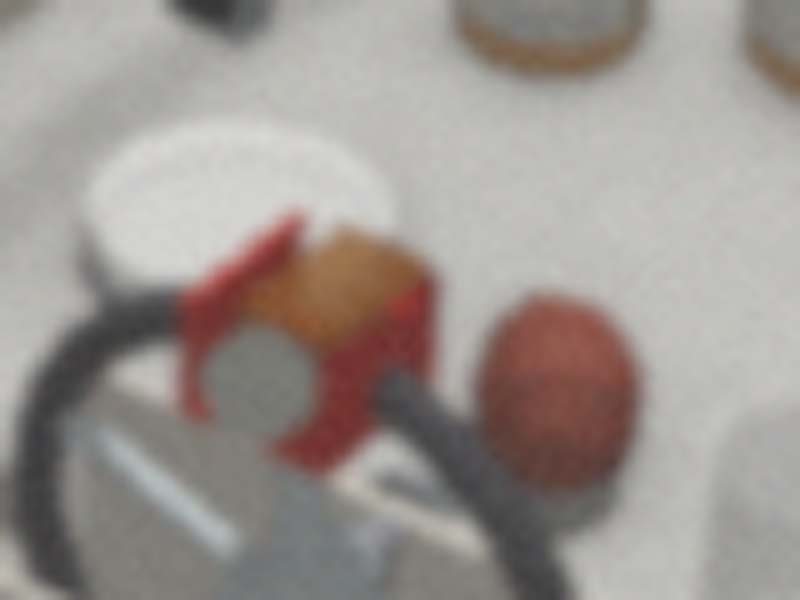

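>>> play_rows --plan '[[[1,0.006,0.005,0.05,0],[1,0.006,0.012,0.1,0],[1,0.006,0.018,0.15,0],[1,0.006,0.024,0.2,0],[1,0.006,0.0295,0.237,0],[1,0.006,0.0295,0.237,0],[1,0.05,0.029,0.237,0],[1,0.1,0.0285,0.237,0],[1,0.15,0.0275,0.237,0],[1,0.19,0.0267,0.237,0],[1,0.203,0.0265,0.237,0],[1,0.203,0.0265,0.237,0]]]'

```text
clock: 24.5
position: [0.5117, -0.4024, 0.0875]
ee_rot: [0.475, 0.529, 0.47, -0.523]
contact_force: [0.2, 0.9, -0.0]
width: -0.0005
```

```bash
python3 - <<'E'
from h import *
snap('scene','s15');snap('top','t15'); crop('s15',360,230,460,330,6,'s15a'); fit('s15'); fit('t15')
crop('t15',265,160,415,250,5.2,'t15a')
rel([[.513,-.404,.063],[.513,-.404,.059],[.513,-.404,.051]])
E
```

```text
s15 131 angle -1.37 dy,dz [-0.0004 -0.0007] rms 0.0012 x range [-0.0218  0.0175]
t15 52 angle 3.25 dy,dz [-0.0068 -0.0008] rms 0.0023 x range [-0.0209  0.0197]
t 24.6 pos [ 0.514  -0.4048  0.0916] jawyaw -6.2 toolx [ 0.017 -0.006 -1.   ] q6 -0.67 w 0.0001 F [ 0.5 -1.2  0.2]
[ 0.0285 -0.0016 -0.0008] turn 0
[ 0.0325 -0.0016 -0.0008] turn 0
[ 0.0405 -0.0018 -0.0008] turn 0
```

View pics/s15a.png

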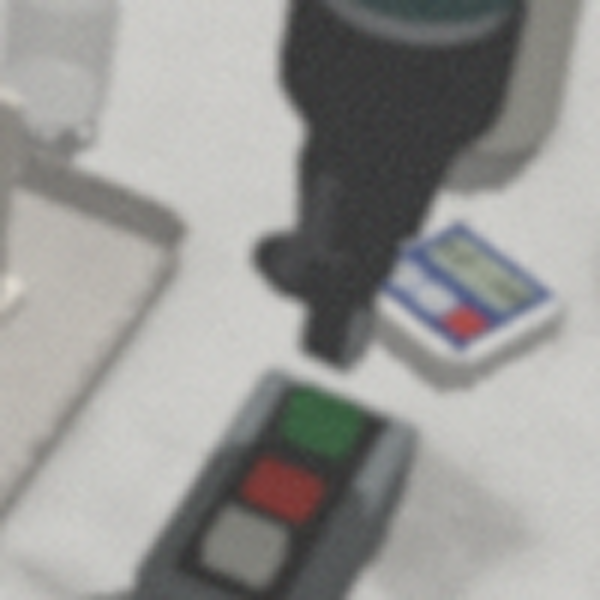

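View pics/t15a.png

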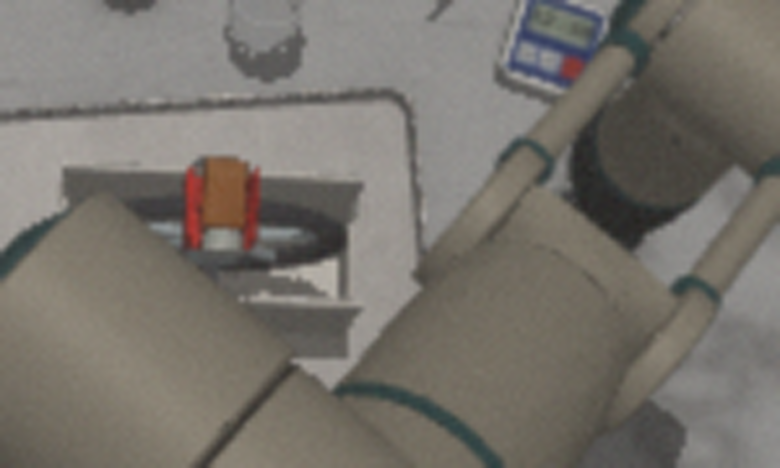

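>>> play_rows --plan '[[[1,0.015,-0.0016,-0.0008,0],[1,0.026,-0.0016,-0.0008,0],[1,0.031,-0.0016,-0.0008,0],[1,0.034,-0.0017,-0.0008,0],[1,0.037,-0.0017,-0.0008,0],[1,0.04,-0.0018,-0.0008,0],[1,0.0405,-0.0018,-0.0008,0],[1,0.0405,-0.0018,-0.0008,0]]]'

```text
clock: 25.4
position: [0.5133, -0.4042, 0.0512]
ee_rot: [0.478, 0.529, 0.466, -0.523]
contact_force: [0.7, 1.0, 1.6]
width: 0.0002
```

>>> play_rows --plan '[[[1,0.0007,0,0,0],[1,0.0014,0,0,0],[1,0.0014,0,0,0]]]'

```text
clock: 25.7
position: [0.5133, -0.4042, 0.051]
ee_rot: [0.478, 0.529, 0.466, -0.523]
contact_force: [-2.3, 1.3, 8.3]
width: 0.0003
```

>>> play_rows --plan '[[[1,0.001,0,0,0],[1,0.002,0,0,0],[1,0.002,0,0,0]]]'

```text
clock: 26.0
position: [0.5133, -0.4042, 0.051]
ee_rot: [0.478, 0.529, 0.466, -0.523]
contact_force: [-2.5, 2.5, 10.6]
width: -0.0
```

>>> play_rows --plan '[[[1,-0.01,0,0,0],[1,-0.05,0,0,0],[1,-0.1,0,0,0],[1,-0.15,0,0,0],[1,-0.15,0,0.05,0],[1,-0.15,0,0.1,0],[1,-0.15,0,0.15,0],[1,-0.15,0,0.15,0],[1,-0.15,0,0.15,0]]]'

```text
clock: 26.9
position: [0.4936, -0.5533, 0.2008]
ee_rot: [0.477, 0.53, 0.466, -0.523]
contact_force: [0.1, 0.1, 0.3]
width: -0.0003
```

```bash
python3 - <<'E'
from h import *
snap('scene','s16');snap('top','t16'); fit('s16'); fit('t16')
crop('s16',190,180,460,380,2.9,'s16a'); crop('t16',215,120,405,270,4,'t16a')
for f in('s16','t16'):
    P,C=cloud(f)
    for n,c in dict(green=(C[...,1]>C[...,0]+40),red=(C[...,0]>C[...,1]+60)).items():
        q=P[c&sel(P,[.4,-.46,.035],[.55,-.36,.07])]; print(f,n,len(q),np.median(q,0).round(4))
    d=P-CW; m=(C[...,0]>C[...,2]+35)&(C[...,0]<C[...,1]+85)&(C[...,1]>55)&sel(d,[-.05,-.05,.075],[.05,.05,.1]); q=d[m]
    print('amber',len(q),'EX',np.percentile(q@EX,[2,98]).round(4),'EY',np.percentile(q@EY,[2,98]).round(4),'z',np.median(q[:,2]).round(4))
E
```

```text
s16 118 angle -1.72 dy,dz [ 0.0002 -0.0004] rms 0.0012 x range [-0.0216  0.0164]
t16 42 angle 8.22 dy,dz [-0.0157  0.0026] rms 0.0019 x range [-0.0193  0.0196]
s16 green 66 [ 0.5129 -0.4056  0.0507]
s16 red 99 [ 0.4757 -0.4057  0.0578]
amber 241 EX [-0.0216  0.0252] EY [-0.0243  0.0172] z 0.0901
t16 green 31 [ 0.514  -0.4014  0.0509]
t16 red 34 [ 0.4778 -0.4016  0.0588]
amber 115 EX [-0.0141  0.0262] EY [-0.0209  0.0109] z 0.0895
```

View pics/s16a.png

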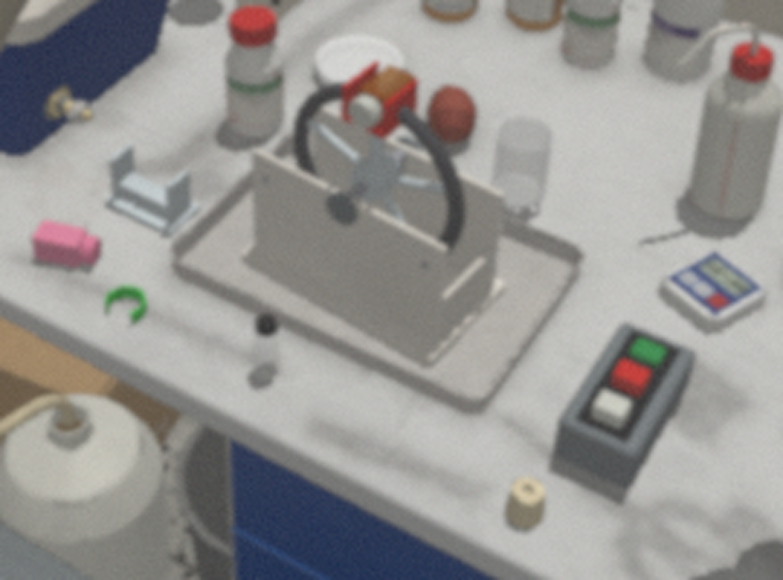

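View pics/t16a.png

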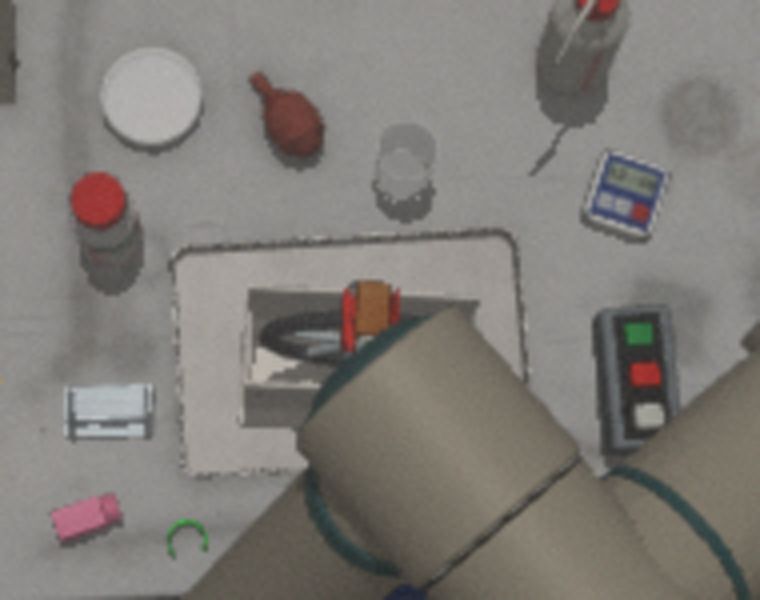

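```bash
python3 - <<'E'
from h import *
for f in('s5','s16'):
    P,C=cloud(f); d=P-CW
    m=(C[...,0]>C[...,1]*2.2)&(C[...,0]>C[...,2]*2.2)&(C[...,0]>90)&sel(P,[.42,-.28,.10],[.58,-.08,.23])
    n=d@EY; z=d[...,2]
    for s,k in(('L',n<-.012),('R',n>.010)):
        t=m&k&(z>.084); v,u=np.where(t); print(f,s,t.sum(),'n',np.median(n[t]).round(4),'zmax',np.percentile(z[t],95).round(4),'uv extents',u.min(),u.max(),v.min(),v.max())
a=cv2.imread('pics/s5.png')[190:235,295:345];b=cv2.imread('pics/s16.png')[190:235,295:345]
cv2.imwrite('pics/cmp.png',cv2.resize(np.hstack([a,b]),None,fx=7.5,fy=7.5,interpolation=cv2.INTER_CUBIC))
E
```

```text
s5 L 30 n -0.0235 zmax 0.0936 uv extents 321 331 210 220
s5 R 11 n 0.0149 zmax 0.089 uv extents 310 317 205 211
s16 L 35 n -0.0237 zmax 0.0948 uv extents 323 332 209 217
s16 R 11 n 0.0149 zmax 0.0917 uv extents 309 317 204 211
```

View pics/cmp.png

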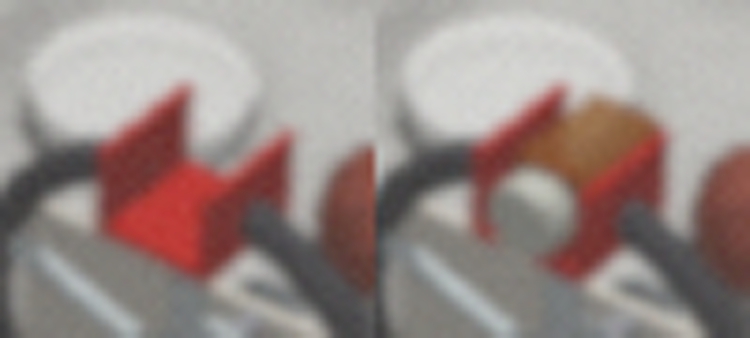

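```bash
python3 -c "
from rig import manip
print(manip.get_state()['clock']); print(manip.sign_off())"
```

```text
27.0
the job is handed in; nothing more can be done
None
```

The job is done and handed in at 27 s on the robot's clock. The wheel was turned first, then the cell laid in, then the green key pressed.

- **Wheel:** I turned it about 138° with two pinches of the rim, until the red cradle came to the top. With the cradle empty, the two cameras put it at −0.1° and −1.7° from the top. Fits with the cell in place are less reliable: the scene camera gave −1.1 to −1.7°, and the top view disagreed (+3° and +8°, partly hidden). The edges of the cradle walls show it did not move during loading.
- **Cell:** I took the amber cell from the stand across its width and set it on the bench. I then gripped it by its ends and laid it in the cradle along the axle. It touched down with about 6 N. The last pictures show it lying level between the walls, centred to within about 1–2 mm.
- **Keys:** I pressed the green key against its stop, with 10.6 N at the most. The cameras now put its top at 51 mm (in) and the red key's at 58–59 mm (out).
- **Bystanders:** none was touched, and the bottle, beaker, vial, timer, bung and clip look unmoved in the last pictures. The arm stands clear of everything.

The two cameras disagree by about 4 mm in y. For placing the cell I therefore compared cell and cradle within one camera's view.

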